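# Refill the spice dispenser's cassette bay

## Robot

A 6-joint arm with a two-finger parallel gripper is mounted at the origin on the work surface. World frame = base frame: x ahead of the robot, y to its left, z up, the work surface at z = 0. Lengths are in m, angles in degrees, forces in N, time in s.
With the tool pointing down it reaches from about 0.25 to 0.725 m from the base axis. Payload 9.7 kg.
Tool frame: the origin (TCP) lies midway between the tips of the shut fingers; the grasp point (between the pads) lies 19 mm behind it (grip_point_offset is the distance from the TCP to the grasp point, in m); y points along the fingers, z is the direction in which the jaws open and shut, and the axes are right-handed (so a half turn about y gives the same grasp; the last joint's range is limited). The gripper opens to 85 mm and grips with 20 to 120 N. Pads are 22 mm wide; open, the fingers measure 114 mm over their backs; the gripper's body (76 mm by 85 mm) begins 54 mm behind the grasp point. The pads swing forward as they close: fully open they stand 13 mm farther back than shut.
Start: joints at [69.442, 4.979, 10.078, 95.1, 0, 90], TCP at [0.193, 0.515, 0.196] pointing down, gripper open.
Joint ranges: [-179.16, 179.16], [-48.56, 103.87], [-65.8, 70.77], [-126.05, 130.52], [-82.76, 87.17], [-180, 180]. Speed limits (degrees/s): [127.2, 127.2, 147.25, 180, 180, 180].

## Interface

Orientations are given as [roll, pitch, yaw] about the fixed x, y, z axes, in that order (R = Rz(yaw) Ry(pitch) Rx(roll)).
In Python, from workcell import get_obs, camera, job_done, grip_point_offset gives the robot as it stands.
- The arm moves only by the tool move_arm, never from a script. Its argument "deltas" is a list that holds one entry, the list of rows, each a list of 4 numbers: the shift along the tool's x, y, z in m, then the turn about the tool's y in degrees. A call has 1 to 5 rows; each row is the pose to reach, as a shift and turn from the pose commanded when the call began, along the tool's axes at that moment; what a row does not reach only later rows make up. A row lasts 1/10 s, in which the tool goes at most 50 mm and 8.59 degrees, less where a joint would pass 70% of its speed; a pose out of reach is approached as far as the arm can. A call with a gripper value outside its range is refused whole. "claw" is the finger opening in m, from 0 to 0.0854, set as the call begins (left out, the last holds). The fingers move at their own pace and stop on an object; "newtons" is the grip in N (left out, the last holds). Time passes only in rows, so rows that repeat a pose let the fingers close. It gives the time, the measured TCP pose, the force and the opening at its end, in the units of the state.
- get_obs(): the state, without advancing time (a new reading comes with each control period).
- camera(name): name is "scene" or "top"; returns a dict with "color" (384x512x3 uint8, blue, green, red), "range_z" (384x512 float32, m along the optical axis (not along the pixel's ray), 0 where there is no reading), "fx", "fy", "cx", "cy" (pixels), "T" (4x4, takes a point from camera to world coordinates). Camera axes: x right, y down, z forward; pixel columns grow to the right and rows downward; lengths in m; the calibration is good to about 2 mm. A picture is of the moment at which its call begins.
- job_done(): hands the job in, once; it reports no verdict.
The state is a dict: "time": time; "q": joint angles; "qd": joint speeds; "joint_efforts": joint torques, N m; "ee_pos": TCP position; "tcp_rot": TCP orientation; "wrist_force": force on the tool from outside, world axes, zero at the start; "torque": the same for the moment, N m; "opening": finger opening in m.
Only numpy, scipy, OpenCV 4.12 (cv2) and the standard library are available. Lean on these libraries where they do the work, as an engineer would, in place of code of your own. Each camera call takes 0.05 s, during which the arm holds its last target. There are 200 camera calls.

## Task

Refill the spice dispenser: slide its bay cover fully back, take out the spent cassette that is inside and lay it flat in the white tray, and lay every fresh cassette from the ledge flat and upright in the bay. Then slide the cover fully shut, and after that prime it with two full strokes of the sprung lever on its side: swing it to its stop and let it return, twice. Do not knock over the two squat glass jars.

Things in the scene. Friction and masses are not known exactly. Their poses are not given: they have to be found in the camera images.
- dispenser: stainless spice dispenser, fixed; a bay under a sliding cover, a deck behind it, a tower at the left end, a lever at the right end. Origin on the ledge under the middle of the bay; x points away from the robot, y to the left, z up (yaw varies)
- bay_floor (a point): centre of the bay's floor, 5 mm above the ledge. The bay is an open well, 104 mm along the dispenser's x by 230 mm along y, walls 6 mm, rim 60 mm above the ledge: four cassettes lie side by side, long sides along x, 57 mm apart. Behind it (52 to 174 mm in x) is a flat deck 60 mm high onto which the cover slides
- tower_top (a point): top centre of the dispenser's tower, 150 (x) x 90 (y) x 150 mm high, with a push button on top that is not needed; a small nozzle under 70 mm high stands in front of it
- cover (a joint): sliding bay cover, m: 0 is fully shut, 0.115 is fully back (it slides along the dispenser's +x, away from the robot); stiff to about 3 N and stays where left. A grey plate 116 x 230 mm, 6 mm thick, underside at 61 mm and top at 67 mm above the ledge. Starts up to 0.03 open
- cover_grip (a point): middle of the cover's black grip bar, at the centre of the cover, 80 mm above the ledge; the bar is 14 mm thick (along the dispenser's x), 60 mm long (y), and stands from 67 to 93 mm above the ledge
- lever (a joint): sprung priming lever, rad: 0 at rest (leaning 0.5 rad towards the robot), 1.0 at its stop (leaning 0.5 rad away). Pushed along the dispenser's +x, about 5 N at the knob near the stop; springs back by itself. Hinge line along the dispenser's y, at x = 0, y = -146 mm, 36 mm above the ledge, on a black block 70 x 45 x 40 mm high
- lever_knob (a point): centre of the lever's black ball knob, 26 mm across, 90 mm from the hinge on a 10 mm bar; 115 mm above the ledge at rest and at the stop, 126 mm half-way
- spent_c (a point): aluminium spice cassette, loose, 160 g: flat body 90 (its x) x 44 (y) x 24 mm high, and across the middle of its top an upright fin 14 mm thick (x), 36 long (y), 24 high, to be gripped closing along its x; 48 mm high in all. This point: its centre, 24 mm above its underside, level with the fin's foot; z up. The spent one, lying in the bay at the start, under the cover
- cas0_c (a point): aluminium spice cassette, loose, 160 g: flat body 90 (its x) x 44 (y) x 24 mm high, and across the middle of its top an upright fin 14 mm thick (x), 36 long (y), 24 high, to be gripped closing along its x; 48 mm high in all. This point: its centre, 24 mm above its underside, level with the fin's foot; z up. A fresh one, lying on the ledge at the start; may be absent. 
- cas1_c (a point): aluminium spice cassette, loose, 160 g: flat body 90 (its x) x 44 (y) x 24 mm high, and across the middle of its top an upright fin 14 mm thick (x), 36 long (y), 24 high, to be gripped closing along its x; 48 mm high in all. This point: its centre, 24 mm above its underside, level with the fin's foot; z up. A fresh one, lying on the ledge at the start; may be absent. 
- cas2_c (a point): aluminium spice cassette, loose, 160 g: flat body 90 (its x) x 44 (y) x 24 mm high, and across the middle of its top an upright fin 14 mm thick (x), 36 long (y), 24 high, to be gripped closing along its x; 48 mm high in all. This point: its centre, 24 mm above its underside, level with the fin's foot; z up. A fresh one, lying on the ledge at the start; may be absent. 
- cas3_c (a point): aluminium spice cassette, loose, 160 g: flat body 90 (its x) x 44 (y) x 24 mm high, and across the middle of its top an upright fin 14 mm thick (x), 36 long (y), 24 high, to be gripped closing along its x; 48 mm high in all. This point: its centre, 24 mm above its underside, level with the fin's foot; z up. A fresh one, lying on the ledge at the start; may be absent. 
- tray: fixed shallow white tray, 108 (x) x 158 (y) x 14 mm high, walls 4 mm, floor about 4 mm thick; origin under its centre on the ledge. A cassette fits with its long side along the tray's y
- jar0: squat glass jar with a steel lid, 65 mm across, 58 mm high, loose, standing among the cassettes; origin at the centre of its underside. Bystander
- jar1: a second such jar farther away. Bystander
There are look-alikes about, which are no part of the job. Leave any pink look-alike of the part that bears cas3_c alone.

How it is judged (in metres and radians):
On the way, in this order (a step that is already met when the one before it is completed fails the run):
1. the cover is slid back (at least 105 of 115 mm) (value of joint cover above 0.105 m), for 0.1 s.
2. the spent cassette lies flat in the tray and every fresh one lies flat in the bay, released (x of cas0_c in the frame of dispenser between -0.045 and 0.045 m and y of cas0_c in the frame of dispenser between -0.11 and 0.11 m and z of cas0_c in the frame of dispenser between 0.022 and 0.036 m and angle between each of cas0_c, cas1_c, cas2_c, cas3_c, spent_c's own z axis and vertical below 0.12 rad and x of cas1_c in the frame of dispenser between -0.045 and 0.045 m and y of cas1_c in the frame of dispenser between -0.11 and 0.11 m and z of cas1_c in the frame of dispenser between 0.022 and 0.036 m and x of cas2_c in the frame of dispenser between -0.045 and 0.045 m and y of cas2_c in the frame of dispenser between -0.11 and 0.11 m and z of cas2_c in the frame of dispenser between 0.022 and 0.036 m and x of cas3_c in the frame of dispenser between -0.045 and 0.045 m and y of cas3_c in the frame of dispenser between -0.11 and 0.11 m and z of cas3_c in the frame of dispenser between 0.022 and 0.036 m and x of spent_c in the frame of tray between -0.05 and 0.05 m and y of spent_c in the frame of tray between -0.07 and 0.07 m and z of spent_c in the frame of tray between 0.018 and 0.036 m and contact force between the fingers and cas0 below 0.3 N and contact force between the fingers and cas1 below 0.3 N and contact force between the fingers and cas2 below 0.3 N and contact force between the fingers and cas3 below 0.3 N and contact force between the fingers and spent below 0.3 N), for 0.2 s.
3. the cover is slid shut (value of joint cover below 0.006 m), for 0.2 s.
4. the lever is swung to its stop with the cover shut (value of joint lever above 0.93 rad and value of joint cover below 0.006 m), for 0.1 s.
5. the lever has returned (value of joint lever below 0.15 rad), for 0.05 s.
6. the lever is swung to its stop a second time with the cover shut (all of step 4), for 0.1 s.
At the end, for the whole second after the job is handed in: All fresh cassettes lie upright and flat (within 0.12 rad) on the bay floor, the spent one likewise in the tray, the cover is shut to within 6 mm, the lever is back within 0.1 rad of rest, everything released and still (x of cas0_c in the frame of dispenser between -0.045 and 0.045 m and y of cas0_c in the frame of dispenser between -0.11 and 0.11 m and z of cas0_c in the frame of dispenser between 0.022 and 0.036 m and angle between each of cas0_c, cas1_c, cas2_c, cas3_c, spent_c's own z axis and vertical below 0.12 rad and x of cas1_c in the frame of dispenser between -0.045 and 0.045 m and y of cas1_c in the frame of dispenser between -0.11 and 0.11 m and z of cas1_c in the frame of dispenser between 0.022 and 0.036 m and x of cas2_c in the frame of dispenser between -0.045 and 0.045 m and y of cas2_c in the frame of dispenser between -0.11 and 0.11 m and z of cas2_c in the frame of dispenser between 0.022 and 0.036 m and x of cas3_c in the frame of dispenser between -0.045 and 0.045 m and y of cas3_c in the frame of dispenser between -0.11 and 0.11 m and z of cas3_c in the frame of dispenser between 0.022 and 0.036 m and x of spent_c in the frame of tray between -0.05 and 0.05 m and y of spent_c in the frame of tray between -0.07 and 0.07 m and z of spent_c in the frame of tray between 0.018 and 0.036 m and value of joint cover below 0.006 m and value of joint lever below 0.1 rad and linear speed of each of cas0, cas1, cas2, cas3, spent below 0.02 m/s); the robot touches nothing.
It fails at once if a glass jar is knocked over (angle between any of jar0, jar1's own z axis and vertical above 0.7 rad).
Of cas0, cas1, cas2, cas3 only 2 to 4 are there at a start; the rules pass over those that are not, and their reading is None.
At some moment in a run one of cas0, cas1, cas2, cas3, spent may be knocked a few centimetres aside while the robot is not near it.
Once in a run the grip may slacken for a moment while it holds something.
It also fails if it takes over 210 s, if anything falls off the work surface, if the arm or the gripper's body presses on something with over 40 N, if the wrist force passes 120 N, or if a joint passes its speed limit or range.

## Working session

There is one attempt and no reset: what is moved stays moved. The work goes in short steps, Python scripts to look and compute and a tool call to move; the robot and the scene stay as the last step left them, time stands still between calls to the robot, and variables do not carry over. Pictures are saved under pics/ and viewed, about 12 in all and at most 16, crops included, and the job is handed in when it is done.

Besides the shell and the picture viewer there is one more tool, called after "Call:" as a command line: name --argument value ..., lists and objects as JSON in quotes. move_arm: Moves the arm, as the interface text tells. Its arguments: {"type":"object","properties":{"deltas":{"type":"array"},"claw":{"type":"number"},"newtons":{"type":"number"}},"required":["deltas"]}

```bash
mkdir -p pics; ls
cat > h.py <<'E'
import numpy as np, cv2
from workcell import get_obs, camera, job_done, grip_point_offset
def pts(c):
    z=c["range_z"]; v,u=np.indices(z.shape)
    p=np.stack([(u-c["cx"])/c["fx"]*z,(v-c["cy"])/c["fy"]*z,z],-1)
    return p@c["T"][:3,:3].T+c["T"][:3,3]
def proj(c,p):
    q=(np.asarray(p)-c["T"][:3,3])@c["T"][:3,:3]
    return np.array([c["cx"]+c["fx"]*q[0]/q[2],c["cy"]+c["fy"]*q[1]/q[2]])
E
python3 - <<'E'
from h import *
for n in("scene","top"):
    c=camera(n); cv2.imwrite(f"pics/{n}0.png",cv2.resize(c["color"],(800,600)))
    np.savez(f"{n}0.npz",**c); print(n,c["fx"],c["cx"],c["cy"],c["T"].round(3).tolist())
o=get_obs(); print(o, grip_point_offset)
E
```

```text
pics
scene 414.5804172677625 257.3815911208341 192.47163571773055 [[0.429, 0.583, -0.69, 1.312], [0.903, -0.29, 0.317, -0.446], [-0.015, -0.759, -0.651, 0.828], [0.0, 0.0, 0.0, 1.0]]
top 462.9436772885515 261.41450945018397 190.86810815487425 [[0.025, -0.977, 0.213, 0.235], [-1.0, -0.026, 0.001, -0.082], [0.005, -0.213, -0.977, 1.484], [0.0, 0.0, 0.0, 1.0]]
{'time': 0.1, 'q': array([ 6.94415953e+01,  5.00881417e+00,  1.00403719e+01,  9.50984844e+01,
       -1.05502961e-03,  9.00006424e+01]), 'qd': array([-0.01171136, -0.00286268,  0.17416222,  0.0466576 , -0.00868896,
        0.03297606]), 'joint_efforts': array([ 1.45669062e-03, -5.21563768e+01,  4.65651619e+01,  1.60707260e-02,
        6.93191637e-07, -2.94050245e-06]), 'ee_pos': array([0.19306423, 0.5147567 , 0.19585802]), 'tcp_rot': array([-9.00669267e+01, -1.05577926e-03, -2.05590458e+01]), 'wrist_force': array([-0.5497964 ,  0.11386262, -0.34548538]), 'torque': array([-0.04314254, -0.01397186,  0.04911665]), 'opening': 0.085490117038032} 0.0187
```

View pics/top0.png

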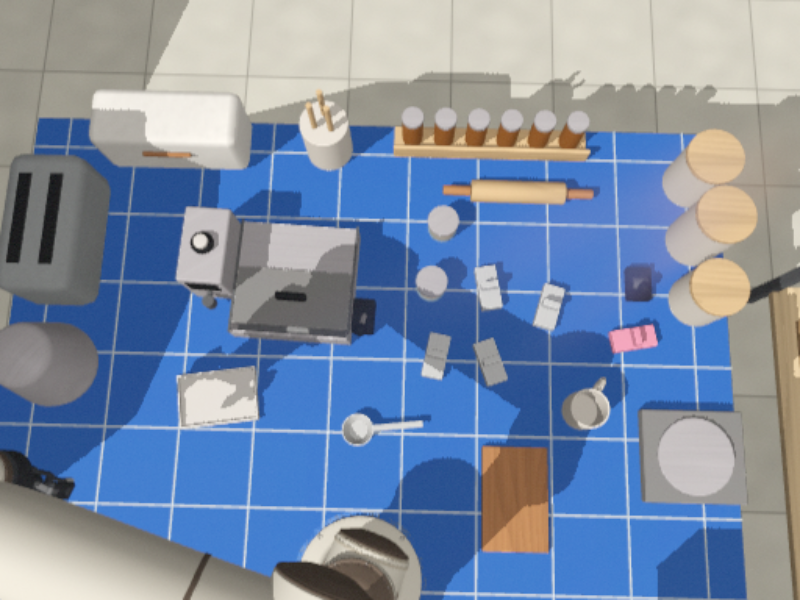

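View pics/scene0.png

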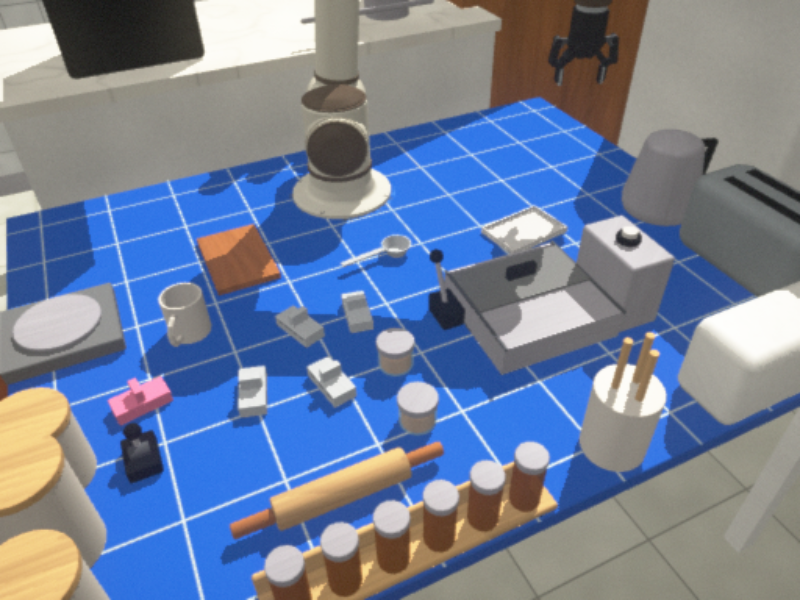

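Top view (800×600 px):
- **Fixed parts:** dispenser at (295,285), grip bar (290,296), lever (362,316), tray (218,397).
- **Grey cassettes:** (488,287), (549,306), (436,356) and (490,361).
- **Look-alikes:** pink one (633,338) and black one (638,283), both to be left alone.
- **Jars:** (431,282) and (443,222).

```bash
cat >> h.py <<'E'
def blobs(c,zlo=0.012,zhi=0.3,amin=60):
    P=pts(c); m=((P[...,2]>zlo)&(P[...,2]<zhi)&(c["range_z"]>0)).astype(np.uint8)
    n,l,s,ce=cv2.connectedComponentsWithStats(m)
    for i in range(1,n):
        if s[i,4]>=amin: yield l==i,P,ce[i]
def rect(xy):
    (cx,cy),(w,h),a=cv2.minAreaRect((np.asarray(xy)*1000).astype(np.float32))
    if w<h: w,h,a=h,w,a+90
    return round(cx/1000,4),round(cy/1000,4),round(w),round(h),round((a+90)%180-90,1)
E
python3 - <<'E'
from h import *
c=dict(np.load("top0.npz")); P=pts(c)
for m,P,ce in blobs(c):
    p=P[m]; 
    if len(p)>6000: continue
    print((ce*800/512).round(),len(p),"bgr",c["color"][m].mean(0).round(),"rect",rect(p[:,:2]),"zpct",np.percentile(p[:,2],[5,30,60,98]).round(3))
    t=p[p[:,2]>0.038]
    if len(t)>5 and p[:,2].max()<.06: print("   fin",rect(t[:,:2]),len(t))
# tray: white on blue
reg=c["color"][225:280,105:175]; 
s=dict(np.load("scene0.npz"));
for n,cc in(("top",c),("scene",s)):
    P=pts(cc);hsv=cv2.cvtColor(cc["color"],cv2.COLOR_BGR2HSV)
    m=(hsv[...,1]<90)&(P[...,0]>.25)&(P[...,0]<.5)&(P[...,1]>.1)&(P[...,1]<.35)&(P[...,2]<.03)&(hsv[...,2]>110)
    k,l,st,ce=cv2.connectedComponentsWithStats(m.astype(np.uint8)); i=1+st[1:,4].argmax()
    print(n,"tray",rect(P[l==i][:,:2]),np.percentile(P[l==i][:,2],[5,50,95]))
    # dispenser levels
    d=(P[...,0]>.38)&(P[...,0]<.8)&(P[...,1]>-.15)&(P[...,1]<.35)
    for a,b in((.055,.0635),(.064,.071),(.085,.1),(.1,.13),(.14,.16)):
        q=P[d&(P[...,2]>a)&(P[...,2]<b)]
        if len(q)>8: print(n,a,b,len(q),rect(q[:,:2]),q.mean(0).round(4))
    g=(hsv[...,2]<60)&d&(P[...,2]>.08); 
    print(n,"dark>80mm",[ (P[l2==j].mean(0).round(3),a[4]) for k2,l2,a2,_ in [cv2.connectedComponentsWithStats(g.astype(np.uint8))] for j,a in enumerate(a2) if j and a[4]>8])
b=cv2.resize(c["color"][120:270,95:435],None,fx=2.35,fy=2.35,interpolation=cv2.INTER_CUBIC); cv2.imwrite("pics/crop0.png",b)
E
```

```text
[171. 128.] 4770 bgr [192. 199. 204.] rect (0.8824, 0.4174, 297, 131, 88.4) zpct [0.041 0.13  0.148 0.156]
[326. 132.] 1181 bgr [175. 189. 199.] rect (0.8878, 0.1004, 99, 98, 34.7) zpct [0.029 0.109 0.131 0.22 ]
[492. 135.] 2998 bgr [123. 151. 178.] rect (0.9076, -0.2485, 418, 72, -90.0) zpct [0.014 0.04  0.083 0.121]
[708. 226.] 5235 bgr [159. 187. 209.] rect (0.6999, -0.6776, 374, 115, -0.3) zpct [0.032 0.125 0.153 0.188]
[ 53. 229.] 5928 bgr [96. 97. 95.] rect (0.6576, 0.6245, 278, 148, 0.6) zpct [0.057 0.151 0.173 0.181]
[517. 191.] 1106 bgr [132. 168. 200.] rect (0.793, -0.3062, 319, 50, 89.7) zpct [0.025 0.035 0.044 0.052]
   fin (0.79, -0.3064, 301, 46, 89.0) 664
[442. 222.] 362 bgr [186. 184. 187.] rect (0.7145, -0.1474, 65, 63, 23.5) zpct [0.026 0.055 0.058 0.064]
[488. 286.] 383 bgr [201. 199. 199.] rect (0.5834, -0.2451, 91, 44, 10.4) zpct [0.018 0.023 0.026 0.052]
   fin (0.583, -0.2446, 33, 15, -84.0) 53
[431. 282.] 358 bgr [181. 176. 179.] rect (0.5846, -0.125, 63, 62, 46.9) zpct [0.03  0.056 0.059 0.065]
[638. 283.] 347 bgr [113.  82.  80.] rect (0.5998, -0.5575, 71, 5
[... 1893 characters left out ...]
.538, 0.154, 0.091]), np.int32(84)), (array([0.47 , 0.012, 0.124]), np.int32(44))]
scene tray (0.3331, 0.2825, 150, 136, 1.9) [0.00189208 0.00613299 0.01565138]
scene 0.055 0.0635 2841 (0.5903, 0.0868, 499, 271, -84.8) [0.6357 0.0944 0.0604]
scene 0.064 0.071 2141 (0.5843, 0.1772, 351, 235, 88.5) [0.5574 0.1516 0.0678]
scene 0.085 0.1 376 (0.5641, 0.1984, 407, 123, 52.0) [0.6144 0.2351 0.0924]
scene 0.1 0.13 582 (0.56, 0.1933, 418, 121, 51.1) [0.6335 0.2524 0.1156]
scene 0.14 0.16 960 (0.6252, 0.3086, 154, 84, -0.7) [0.6369 0.3016 0.1504]
scene dark>80mm [(array([0.635, 0.302, 0.16 ]), np.int32(53)), (array([0.48 , 0.007, 0.123]), np.int32(14)), (array([0.544, 0.149, 0.09 ]), np.int32(112))]
```

View pics/crop0.png

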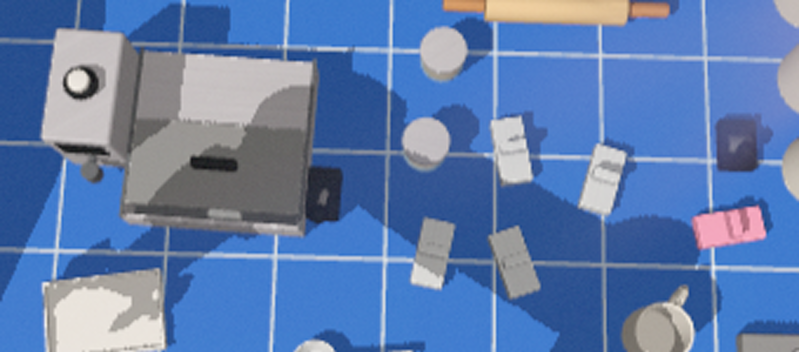

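The crop confirms four plain grey cassettes, each 90×44 mm and 25 mm high with a fin. Now I'll measure the dispenser and tray more exactly.

Run:
```python
from h import *
def big(m,P,ero=0):
    k,l,st,ce=cv2.connectedComponentsWithStats(m.astype(np.uint8),connectivity=4); i=1+st[1:,4].argmax(); q=P[l==i]; return rect(q[:,:2]),q.mean(0).round(4),len(q)
for n in("top","scene"):
    c=dict(np.load(n+"0.npz"));P=pts(c);X,Y,Z=P[...,0],P[...,1],P[...,2]
    hsv=cv2.cvtColor(c["color"],cv2.COLOR_BGR2HSV)
    d=(X>.42)&(X<.74)&(Y>.0)&(Y<.29)
    print(n,"cover",big(d&(Z>.0645)&(Z<.072),P)); print("deck",big(d&(Z>.055)&(Z<.0635)&(X>.58),P)); print("cover+deck",big(d&(Z>.055)&(Z<.073),P))
    print("tray rim",big((X>.25)&(X<.46)&(Y>.15)&(Y<.42)&(Z>.0085)&(Z<.03)&(hsv[...,1]<110),P))
    print("tray all",big((X>.25)&(X<.46)&(Y>.15)&(Y<.42)&(Z<.03)&(hsv[...,1]<110),P))
    print("tray all",big((X>.25)&(X<.46)&(Y>.15)&(Y<.42)&(Z<.03)&(hsv[...,1]<75),P))
    print("grip",big(d&(Z>.084)&(Z<.1)&(X>.5)&(X<.6)&(Y>.1)&(Y<.2),P))
```

```text
top cover ((0.5418, 0.155, 242, 120, 87.0), array([0.5409, 0.1563, 0.0678]), 1914)
deck ((0.6479, 0.1495, 243, 98, 87.5), array([0.6471, 0.1502, 0.0599]), 1681)
cover+deck ((0.5804, 0.1531, 245, 236, 87.5), array([0.5838, 0.1527, 0.0641]), 4924)
tray rim ((0.3435, 0.3007, 159, 108, -81.5), array([0.3406, 0.3023, 0.014 ]), 233)
tray all ((0.3549, 0.2848, 268, 209, 90.0), array([0.3456, 0.2986, 0.0044]), 2295)
tray all ((0.3546, 0.2845, 268, 209, 89.8), array([0.3442, 0.2997, 0.0046]), 2154)
grip ((0.54, 0.1538, 60, 14, 87.9), array([0.5399, 0.1546, 0.092 ]), 92)
scene cover ((0.5905, 0.1596, 263, 222, 88.5), array([0.5509, 0.1531, 0.0682]), 2013)
deck ((0.6457, 0.1466, 243, 103, 87.8), array([0.6494, 0.1464, 0.0609]), 1999)
cover+deck ((0.5809, 0.1612, 267, 239, 87.4), array([0.5963, 0.147 , 0.0643]), 4582)
tray rim ((0.344, 0.2987, 163, 112, -81.4), array([0.3459, 0.2947, 0.0133]), 256)
tray all ((0.3248, 0.3124, 196, 155, -84.8), array([0.3402, 0.2988, 0.0072]), 1035)
tray all ((0.3363, 0.3037, 176, 138, -86.4), array([0.3411, 0.2989, 0.0074]), 983)
grip ((0.5412, 0.1522, 61, 17, 88.5), array([0.5434, 0.1505, 0.0918]), 105)
```

```bash
cat >> h.py <<'E'
O=np.array([.5225,.1557]); YAW=-2.5
def D(x,y):  # dispenser frame to world
    a=np.radians(YAW); return O+[np.cos(a)*x-np.sin(a)*y,np.sin(a)*x+np.cos(a)*y]
def toD(w):
    a=np.radians(YAW); d=np.asarray(w)[:2]-O; return np.array([np.cos(a)*d[0]+np.sin(a)*d[1],-np.sin(a)*d[0]+np.cos(a)*d[1]])
def plan(legs,start=None):
    o=get_obs(); p=np.array(o["ee_pos"]); y=o["tcp_rot"][2]
    if start is not None: p=np.array(start[:3],float); y=start[3]
    for l in legs:
        t=np.array(l[:3],float); ty=l[3]; 
        dt=(y-ty+180)%360-180
        d=t-p; n=int(max(1,np.ceil(np.linalg.norm(d)/.24),np.ceil(abs(dt)/42)))
        for i in range(n):
            a=np.radians(y); e=d/n
            print([round(e[0]*np.cos(a)+e[1]*np.sin(a),4),round(-e[2],4),round(-e[0]*np.sin(a)+e[1]*np.cos(a),4),round(dt/n,1)],f"{i+1}/{n}")
            y-=dt/n
        p=t
def st():
    o=get_obs(); print("t",round(o["time"],1),o["ee_pos"].round(4),o["tcp_rot"].round(1),"F",o["wrist_force"].round(1),"op",round(o["opening"],4))
E
python3 - <<'E'
from h import *
plan([(.540,.154,.2,-92.5),(.540,.154,.072,-92.5),(*D(.119,-.0),.072,-92.5)])
E
```

```text
[np.float64(0.1505), np.float64(-0.0014), np.float64(-0.072), np.float64(24.0)] 1/3
[np.float64(0.1668), np.float64(-0.0014), np.float64(-0.0046), np.float64(24.0)] 2/3
[np.float64(0.1542), np.float64(-0.0014), np.float64(0.0636), np.float64(24.0)] 3/3
[np.float64(-0.0), np.float64(0.128), np.float64(0.0), np.float64(0.0)] 1/1
[np.float64(-0.0009), np.float64(-0.0), np.float64(0.1014), np.float64(0.0)] 1/1
```

Call:
move_arm --deltas '[[[0.1505,-0.001,-0.072,24],[0.1505,-0.001,-0.072,24],[0.1505,-0.001,-0.072,24],[0.1505,-0.001,-0.072,24],[0.1505,-0.001,-0.072,24]]]' --claw 0.06 --newtons 40

```text
time: 0.6
ee_pos: [0.3102, 0.393, 0.1974]
tcp_rot: [-90.0, -0.0, -44.7]
wrist_force: [0.1, 0.1, 0.2]
opening: 0.0595
```

Call:
move_arm --deltas '[[[0.167,-0.001,-0.005,24],[0.167,-0.001,-0.005,24],[0.167,-0.001,-0.005,24],[0.167,-0.001,-0.005,24],[0.167,-0.001,-0.005,24]]]'

```text
time: 1.1
ee_pos: [0.4252, 0.2731, 0.198]
tcp_rot: [-90.0, -0.0, -68.7]
wrist_force: [0.6, 0.9, -0.1]
opening: 0.0599
```

Call:
move_arm --deltas '[[[0.154,-0.001,0.0636,24],[0.154,-0.001,0.0636,24],[0.154,-0.001,0.0636,24],[0.154,-0.001,0.0636,24],[0.154,-0.001,0.0636,24]]]'

```text
time: 1.6
ee_pos: [0.5404, 0.1538, 0.1986]
tcp_rot: [-90.1, -0.0, -92.6]
wrist_force: [0.4, 0.3, -0.9]
opening: 0.0604
```

Run:
```python
from h import *
st(); plan([(.540,.154,.074,-92.5)])
```

```text
t 1.6 [0.5404 0.1538 0.1986] [-90.1  -0.  -92.6] F [ 0.4  0.3 -0.9] op 0.0604
[np.float64(-0.0002), np.float64(0.1246), np.float64(-0.0004), np.float64(-0.1)] 1/1
```

Very accurate arm. Next: descend, grip the bar, slide.

Call:
move_arm --deltas '[[[0,0.04,0,0],[0,0.08,0,0],[0,0.11,0,0],[0,0.1245,0,0],[0,0.1245,0,0]]]'

```text
time: 2.1
ee_pos: [0.538, 0.1551, 0.0734]
tcp_rot: [-90.2, -0.0, -92.4]
wrist_force: [-0.8, 1.1, 0.8]
opening: 0.06
```

Call:
move_arm --deltas '[[[0,0,0,0],[0,0,0,0],[0,0,0,0],[0,0,0,0],[0,0,0,0]]]' --claw 0.0

```text
time: 2.6
ee_pos: [0.54, 0.1539, 0.0755]
tcp_rot: [-90.0, 0.0, -92.6]
wrist_force: [0.1, -0.1, 0.0]
opening: -0.0
```

Call:
move_arm --deltas '[[[0,0,0.02,0],[0,0,0.04,0],[0,0,0.06,0],[0,0,0.08,0],[0,0,0.085,0]]]'

```text
time: 3.1
ee_pos: [0.626, 0.1498, 0.0745]
tcp_rot: [-90.0, -0.0, -92.6]
wrist_force: [-0.2, -0.1, 0.1]
opening: -0.0001
```

Call:
move_arm --deltas '[[[0,0,0.004,0],[0,0,0.008,0],[0,0,0.011,0],[0,0,0.013,0],[0,0,0.013,0]]]'

```text
time: 3.6
ee_pos: [0.6376, 0.1496, 0.0751]
tcp_rot: [-90.0, 0.0, -92.6]
wrist_force: [1.0, 0.8, 0.3]
opening: 0.0001
```

The opening reads 0, so the bar wasn't gripped. I'll look.

Run:
```python
from h import *
a=camera("scene");b=camera("top")
np.savez("s.npz",**a);np.savez("t.npz",**b)
i=cv2.resize(a["color"][130:260,270:440],(400,306));j=cv2.resize(b["color"][110:240,100:270],(400,306))
cv2.imwrite("pics/c1.png",np.hstack([i,j]))
```

```text
(no output)
```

View pics/c1.png

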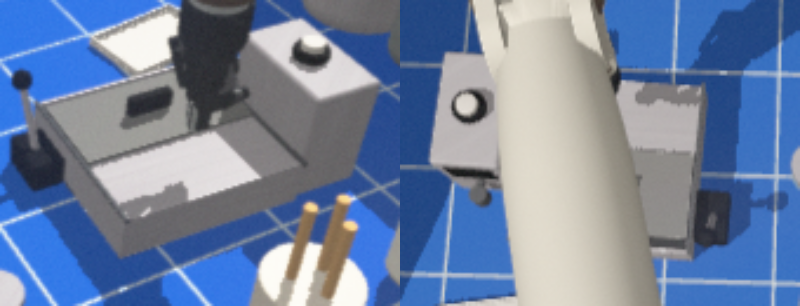

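Run:
```python
from h import *
a=dict(np.load("s.npz"));P=pts(a)
print("tcp proj",proj(a,[.6376,.1496,.075]),"bar proj",proj(a,[.54,.154,.092]))
for u,v in((357,183),(353,180),(334,172),(330,172)): print(u,v,P[v,u].round(3))
hsv=cv2.cvtColor(a["color"],cv2.COLOR_BGR2HSV)
m=(P[...,0]>.5)&(P[...,0]<.72)&(P[...,1]>.05)&(P[...,1]<.26)&(P[...,2]>.072)&(P[...,2]<.2)
for bm in [m]:
    k,l,s,ce=cv2.connectedComponentsWithStats(bm.astype(np.uint8))
    for i in range(1,k):
        if s[i,4]>15:
            q=P[l==i]; print(ce[i],s[i,4],q.min(0).round(3),q.max(0).round(3),q[q[:,2]<q[:,2].min()+.015].mean(0).round(3))
```

```text
tcp proj [351.50587352 194.40499309] bar proj [333.82566903 169.78293606]
357 183 [0.647 0.153 0.121]
353 180 [0.645 0.14  0.135]
334 172 [0.548 0.15  0.091]
330 172 [0.546 0.137 0.094]
[354.4030837 168.9339207] 454 [0.548 0.13  0.072] [0.698 0.204 0.2  ] [0.548 0.204 0.072]
[333.19760479 172.38323353] 167 [0.532 0.121 0.072] [0.55  0.183 0.097] [0.546 0.149 0.08 ]
```

```bash
python3 - <<'E'
from h import *
a=dict(np.load("s.npz"));P=pts(a)
for v in range(166,200,3): print(v,[(P[v,u]*1000).round().astype(int).tolist() for u in range(344,366,4)],a["color"][v,344:366:4].mean(1).round().astype(int))
cv2.imwrite("pics/c2.png",cv2.resize(a["color"][140:210,310:390],(800,600)))
E
python3 -c "
import sys;sys.path.insert(0,'.')
from h import *;st()"
```

```text
166 [[513, 211, 68], [615, 141, 160], [639, 134, 179], [652, 136, 187], [662, 139, 193], [654, 160, 180]] [154  56  49  52  46  47]
169 [[523, 204, 66], [533, 211, 71], [634, 139, 164], [653, 136, 179], [646, 156, 167], [682, 136, 198]] [151 143  53  48  50  70]
172 [[538, 194, 68], [543, 204, 69], [641, 135, 161], [649, 141, 164], [669, 136, 180], [686, 135, 192]] [153 153  52  48  51  50]
175 [[551, 185, 70], [555, 196, 69], [640, 138, 149], [658, 135, 162], [671, 137, 171], [684, 138, 180]] [157 152  95  48  49  52]
178 [[562, 178, 69], [568, 187, 70], [641, 139, 139], [649, 145, 143], [581, 221, 67], [588, 229, 69]] [158 148 110  51 131 103]
181 [[572, 171, 68], [578, 180, 68], [643, 139, 130], [650, 146, 133], [593, 212, 68], [598, 222, 68]] [158 152 107  45 156  92]
184 [[583, 163, 67], [587, 174, 66], [643, 141, 119], [650, 148, 121], [600, 207, 63], [603, 220, 61]] [158 158 100  58 103 129]
187 [[595, 155, 68], [598, 167, 65], [598, 181, 61], [604, 191, 61], [612, 199, 64], [614, 212, 61]] [158  98 143 211 222 133]
190 [[601, 152, 62], [605, 163, 61], [609, 174, 60], [614, 184, 60], [621, 192, 62], [625, 203, 61]] [164 216 220 221 223 223]
193 [[611, 145, 62], [615, 156, 61], [620, 166, 61], [626, 175, 61], [633, 183, 64], [635, 196, 60]] [220 222 223 222 222 222]
196 [[622, 138, 62], [627, 147, 62], [631, 159, 60], [634, 170, 59], [643, 176, 63], [648, 186, 63]] [222 220 222 223 223 223]
199 [[634, 129, 64], [639, 138, 64], [643, 149, 63], [649, 159, 63], [651, 171, 60], [654, 183, 58]] [222 222 222 223 221 224]
t 3.7 [0.6375 0.1496 0.0751] [-90.    0.  -92.6] F [-0.6  0.5  0.1] op -0.0001
```

View pics/c2.png

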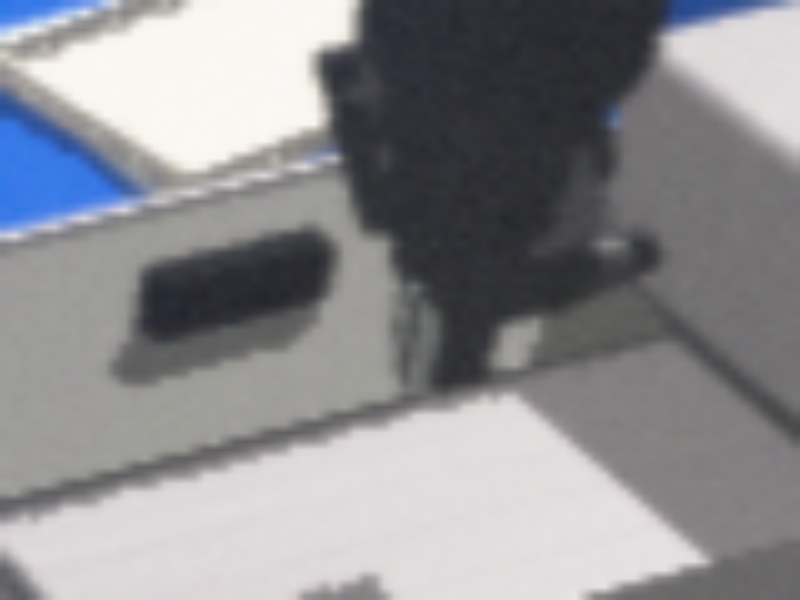

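Run:
```python
from h import *
for n,t in(("scene0",[.193,.515,.196]),("s",[.6375,.1496,.0751])):
    a=dict(np.load(n+".npz"));P=pts(a)
    m=(np.hypot(P[...,0]-t[0],P[...,1]-t[1])<.075)&(P[...,2]>t[2]-.02)&(P[...,2]>.1)&(P[...,2]<.5)&(a["color"].max(-1)<130)
    q=P[m]; print(n,len(q),np.sort(q[:,2])[:10].round(3), proj(a,t))
    for z0 in np.arange(.08,.36,.02):
        s=q[(q[:,2]>z0)&(q[:,2]<z0+.02)]
        if len(s): print(round(z0,3),len(s),s.min(0).round(3),s.max(0).round(3))
```

```text
scene0 1323 [0.247 0.248 0.248 0.248 0.248 0.248 0.249 0.249 0.249 0.252] [368.07439388  66.61598009]
0.24 35 [0.174 0.459 0.247] [0.223 0.565 0.26 ]
0.26 63 [0.167 0.459 0.261] [0.223 0.565 0.279]
0.28 97 [0.155 0.443 0.28 ] [0.232 0.578 0.3  ]
0.3 198 [0.154 0.441 0.3  ] [0.233 0.582 0.32 ]
0.32 225 [0.158 0.444 0.32 ] [0.229 0.577 0.34 ]
0.34 177 [0.16  0.447 0.34 ] [0.232 0.577 0.359]
s 3354 [0.11  0.111 0.113 0.115 0.115 0.116 0.117 0.117 0.117 0.118] [351.48945858 194.35634291]
0.1 14 [0.63  0.138 0.11 ] [0.649 0.156 0.119]
0.12 61 [0.621 0.137 0.121] [0.652 0.156 0.139]
0.14 54 [0.603 0.135 0.14 ] [0.668 0.157 0.16 ]
0.16 136 [0.591 0.131 0.16 ] [0.685 0.16  0.18 ]
0.18 185 [0.58 0.13 0.18] [0.698 0.164 0.2  ]
0.2 228 [0.579 0.127 0.2  ] [0.701 0.159 0.22 ]
0.22 82 [0.632 0.114 0.221] [0.68  0.158 0.24 ]
0.24 196 [0.618 0.11  0.24 ] [0.677 0.175 0.26 ]
0.26 230 [0.616 0.11  0.26 ] [0.676 0.175 0.28 ]
0.28 204 [0.61  0.112 0.28 ] [0.676 0.18  0.3  ]
0.3 246 [0.609 0.107 0.3  ] [0.68 0.18 0.32]
0.32 88 [0.622 0.107 0.32 ] [0.68  0.172 0.34 ]
0.34 73 [0.645 0.107 0.34 ] [0.687 0.183 0.36 ]
```

The fingertips (shut) stand about 38 mm above the reported TCP in both pictures, so the reported z is off along the tool. xy agrees to within about 3 mm. I'll correct z by −0.037 and try the bar again.

Call:
move_arm --deltas '[[[0,-0.04,0,0],[0,-0.04,-0.05,0],[0,-0.04,-0.0975,0],[0,-0.04,-0.0975,0],[0,-0.04,-0.0975,0]]]' --claw 0.06

```text
time: 4.2
ee_pos: [0.5396, 0.154, 0.1156]
tcp_rot: [-89.9, 0.0, -92.5]
wrist_force: [0.4, -0.0, 0.1]
opening: 0.0598
```

Call:
move_arm --deltas '[[[0,0.03,0,0],[0,0.055,0,0],[0,0.075,0,0],[0,0.077,0,0],[0,0.077,0,0]]]'

```text
time: 4.7
ee_pos: [0.5409, 0.1538, 0.0381]
tcp_rot: [-90.0, -0.0, -92.6]
wrist_force: [-0.6, -0.1, 0.2]
opening: 0.06
```

Call:
move_arm --deltas '[[[0,0,0,0],[0,0,0,0],[0,0,0,0],[0,0,0,0],[0,0,0,0]]]' --claw 0.0

```text
time: 5.2
ee_pos: [0.5408, 0.154, 0.039]
tcp_rot: [-89.9, 0.0, -92.6]
wrist_force: [-0.2, -0.9, 5.2]
opening: 0.0132
```

Gripped, with an opening of about 13–14 mm. Sliding back.

Call:
move_arm --deltas '[[[0,-0.001,0.02,0],[0,-0.001,0.04,0],[0,-0.001,0.06,0],[0,-0.001,0.08,0],[0,-0.001,0.09,0]]]'

```text
time: 5.7
ee_pos: [0.6311, 0.1497, 0.0391]
tcp_rot: [-90.0, -0.0, -92.6]
wrist_force: [-3.3, -0.6, 4.6]
opening: 0.0129
```

Call:
move_arm --deltas '[[[0,0,0.003,0],[0,0,0.005,0],[0,0,0.006,0],[0,0,0.007,0],[0,0,0.008,0]]]'

```text
time: 6.2
ee_pos: [0.6364, 0.1494, 0.039]
tcp_rot: [-90.2, -0.0, -92.5]
wrist_force: [-12.2, -1.6, 8.4]
opening: 0.0127
```

At the stop (force −12 N). Release, clear the view and look.

Call:
move_arm --deltas '[[[0,0,-0.002,0],[0,0,-0.002,0],[0,0,-0.002,0],[0,0,-0.002,0],[0,0,-0.002,0]]]' --claw 0.04

```text
time: 6.7
ee_pos: [0.6363, 0.1496, 0.0389]
tcp_rot: [-90.0, 0.0, -92.6]
wrist_force: [0.1, -0.4, 1.1]
opening: 0.0402
```

Call:
move_arm --deltas '[[[0,-0.05,0,0],[0,-0.1,0,0],[0,-0.14,0,0],[0,-0.14,0,0],[0,-0.14,0,0]]]'

```text
time: 7.2
ee_pos: [0.6369, 0.1497, 0.1801]
tcp_rot: [-89.9, 0.0, -92.6]
wrist_force: [0.2, -0.2, -1.1]
opening: 0.0399
```

Call:
move_arm --deltas '[[[0.04,0,-0.05,0],[0.08,0,-0.1,0],[0.12,0,-0.14,0],[0.16,0,-0.17,0],[0.16,0,-0.19,0]]]'

```text
time: 7.7
ee_pos: [0.4373, -0.0032, 0.1769]
tcp_rot: [-90.1, -0.0, -92.6]
wrist_force: [0.1, -1.0, 0.6]
opening: 0.0399
```

Call:
move_arm --deltas '[[[0.05,0,-0.03,0],[0.1,0,-0.06,0],[0.15,0,-0.09,0],[0.2,0,-0.1,0],[0.2,0,-0.1,0]]]'

```text
time: 8.2
ee_pos: [0.3283, -0.1993, 0.1777]
tcp_rot: [-90.1, 0.0, -92.7]
wrist_force: [0.6, 1.0, 0.2]
opening: 0.0399
```

```bash
cat >> h.py <<'E'
def inbay(c):
    P=pts(c); Q=P[...,:2]-O; a=np.radians(YAW)
    x=np.cos(a)*Q[...,0]+np.sin(a)*Q[...,1]; y=-np.sin(a)*Q[...,0]+np.cos(a)*Q[...,1]; Z=P[...,2]
    m=(abs(x)<.051)&(abs(y)<.114)
    for nm,lo,hi in(("body",.02,.037),("fin",.042,.058)):
        k,l,s,_=cv2.connectedComponentsWithStats((m&(Z>lo)&(Z<hi)).astype(np.uint8),connectivity=4)
        for i in range(1,k):
            if s[i,4]>20: q=l==i; print(nm,s[i,4],rect(np.stack([x[q],y[q]],-1)),"meanZ",Z[q].mean().round(4))
def cass(c):
    for m,P,ce in blobs(c,amin=150):
        p=P[m]
        if len(p)>600 or p[:,2].max()>.06 or p[:,1].max()>.1: continue
        t=p[p[:,2]>.038]; b=rect(p[:,:2]); print(ce.round(),b,"fin",rect(t[:,:2]) if len(t)>5 else None,"R",c["color"][m].mean(0).round())
E
python3 - <<'E'
from h import *
st(); c=camera("top"); s=camera("scene"); np.savez("t.npz",**c);np.savez("s.npz",**s)
inbay(c); print(); inbay(s); cass(c)
cv2.imwrite("pics/c3.png",cv2.resize(c["color"][110:290,95:365],(800,533)))
E
```

```text
t 8.2 [ 0.3283 -0.1993  0.1777] [-90.1   0.  -92.7] F [0.6 1.  0.2] op 0.0399
body 329 (0.0015, -0.0131, 91, 46, -0.8) meanZ 0.0289
fin 54 (0.0019, -0.013, 35, 15, 86.7) meanZ 0.0518

body 36 (-0.0112, 0.1125, 57, 3, -0.3) meanZ 0.0288
body 143 (-0.0152, -0.0121, 71, 50, 0.2) meanZ 0.03
fin 24 (0.007, 0.1125, 38, 2, -0.5) meanZ 0.051
fin 71 (0.0016, -0.0152, 36, 17, 88.6) meanZ 0.0507
[312. 183.] (0.5837, -0.2451, 91, 45, 9.9) fin (0.584, -0.2446, 34, 14, -80.6) R [192. 190. 190.]
[351. 196.] (0.5467, -0.3711, 92, 44, -15.8) fin (0.546, -0.3709, 35, 14, 78.3) R [176. 175. 175.]
[405. 216.] (0.4841, -0.5418, 93, 44, -79.3) fin (0.4841, -0.5427, 36, 16, 9.5) R [119. 101. 161.]
[279. 227.] (0.4384, -0.1387, 91, 44, -11.0) fin (0.4382, -0.1388, 34, 14, 80.5) R [192. 192. 193.]
[240. 273.] (0.2816, -0.0337, 157, 61, 84.8) fin None R [179. 176. 175.]
```

View pics/c3.png

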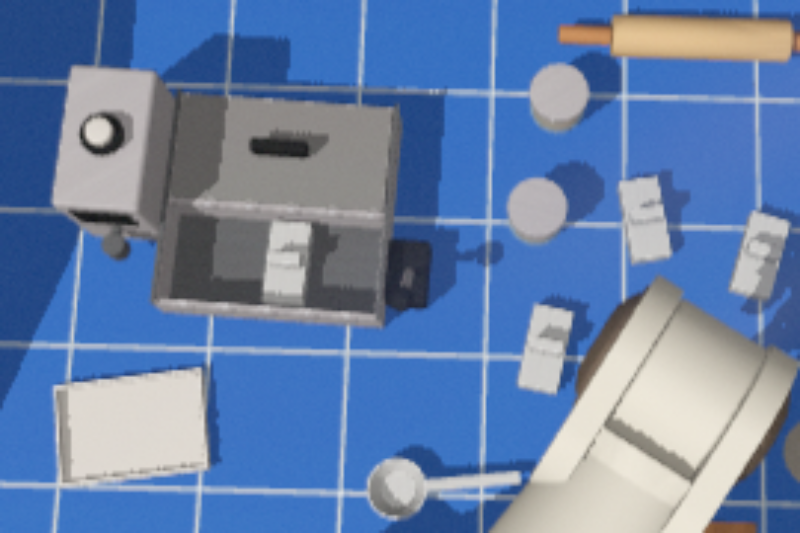

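Cover is fully back. The spent cassette is at dispenser (2,−13) mm, crop pixel (288,262), and the tray is at (135,425). Planning the spent transfer.

Run:
```python
from h import *
w=D(.0017,-.013); print(w)
plan([(*w,.15,-92.5),(*w,0.0,-92.5),(*w,.12,-92.5),(.40,.25,.12,-50),(.344,.300,.12,8.5),(.344,.3,.0,8.5)])
```

```text
[0.52363133 0.14263822]
[np.float64(-0.1754), np.float64(0.0137), np.float64(0.089), np.float64(-0.2)] 1/2
[np.float64(-0.1752), np.float64(0.0137), np.float64(0.0895), np.float64(-0.2)] 2/2
[np.float64(-0.0), np.float64(0.15), np.float64(0.0), np.float64(0.0)] 1/1
[np.float64(-0.0), np.float64(-0.12), np.float64(0.0), np.float64(0.0)] 1/1
[np.float64(-0.0509), np.float64(-0.0), np.float64(-0.0641), np.float64(-21.2)] 1/2
[np.float64(-0.0707), np.float64(-0.0), np.float64(-0.0413), np.float64(-21.2)] 2/2
[np.float64(-0.0371), np.float64(-0.0), np.float64(-0.0054), np.float64(-29.2)] 1/2
[np.float64(-0.035), np.float64(-0.0), np.float64(0.0135), np.float64(-29.2)] 2/2
[np.float64(0.0), np.float64(0.12), np.float64(0.0), np.float64(0.0)] 1/1
```

Call:
move_arm --deltas '[[[-0.044,0,0.022,0],[-0.088,0,0.045,0],[-0.13,0,0.067,0],[-0.1754,0.01,0.089,-0.2],[-0.1754,0.0137,0.089,-0.2]]]'

```text
time: 8.8
ee_pos: [0.428, -0.0207, 0.1629]
tcp_rot: [-90.2, 0.1, -92.0]
wrist_force: [-0.3, -0.2, -0.2]
opening: 0.0401
```

Call:
move_arm --deltas '[[[-0.044,0,0.022,0],[-0.088,0,0.045,0],[-0.13,0,0.067,0],[-0.1752,0.01,0.0895,-0.2],[-0.1752,0.0137,0.0895,-0.2]]]'

```text
time: 9.3
ee_pos: [0.5242, 0.1497, 0.1481]
tcp_rot: [-90.2, -0.0, -91.9]
wrist_force: [-1.4, -0.0, -2.0]
opening: 0.0404
```

Call:
move_arm --deltas '[[[0,0.05,0,0],[0,0.09,0,0],[0,0.125,0,0],[0,0.145,0,0],[0,0.15,0,0]]]'

```text
time: 9.8
ee_pos: [0.521, 0.1445, -0.0019]
tcp_rot: [-90.3, -0.1, -92.2]
wrist_force: [-0.2, 0.4, -0.3]
opening: 0.0399
```

Call:
move_arm --deltas '[[[0,0,0,0],[0,0,0,0],[0,0,0,0],[0,0,0,0],[0,0,0,0]]]' --claw 0.0 --newtons 50

```text
time: 10.3
ee_pos: [0.5244, 0.1456, 0.0028]
tcp_rot: [-89.9, 0.0, -92.2]
wrist_force: [-0.4, -0.2, 5.6]
opening: 0.0125
```

Call:
move_arm --deltas '[[[0,-0.015,0,0],[0,-0.045,0,0],[0,-0.08,0,0],[0,-0.12,0,0],[0,-0.12,0,0]]]'

```text
time: 10.8
ee_pos: [0.5261, 0.1462, 0.1283]
tcp_rot: [-89.5, 0.2, -92.2]
wrist_force: [0.6, 0.4, -0.9]
opening: 0.0134
```

Held (opening 13.4 mm). Carry to the tray.

Call:
move_arm --deltas '[[[-0.014,0,-0.018,-7],[-0.03,0,-0.036,-14],[-0.0509,0,-0.0641,-21.2],[-0.0509,0,-0.0641,-21.2],[-0.0509,0,-0.0641,-21.2]]]'

```text
time: 11.3
ee_pos: [0.4612, 0.1991, 0.1218]
tcp_rot: [-90.0, -0.0, -70.9]
wrist_force: [0.0, -0.6, -1.3]
opening: 0.0124
```

Call:
move_arm --deltas '[[[-0.02,0,-0.013,-7],[-0.045,0,-0.027,-14],[-0.0707,0,-0.0413,-21.2],[-0.0707,0,-0.0413,-21.2],[-0.0707,0,-0.0413,-21.2]]]'

```text
time: 11.8
ee_pos: [0.3998, 0.2521, 0.1217]
tcp_rot: [-90.0, -0.0, -49.8]
wrist_force: [0.7, -1.2, -1.3]
opening: 0.0124
```

Call:
move_arm --deltas '[[[-0.01,0,-0.001,-7],[-0.02,0,-0.003,-15],[-0.03,0,-0.004,-22],[-0.0371,0,-0.0054,-29.2],[-0.0371,0,-0.0054,-29.2]]]'

```text
time: 12.3
ee_pos: [0.3719, 0.2767, 0.1215]
tcp_rot: [-90.0, -0.0, -20.6]
wrist_force: [-0.7, 0.1, -1.9]
opening: 0.0126
```

Run:
```python
from h import *
st(); plan([(.344,.3,.1,8.5),(.344,.3,0.002,8.5)])
```

```text
t 12.3 [0.3719 0.2767 0.1215] [-90.   -0.  -20.6] F [-0.7  0.1 -1.9] op 0.0126
[np.float64(-0.0343), np.float64(0.0215), np.float64(0.012), np.float64(-29.1)] 1/1
[np.float64(0.0), np.float64(0.098), np.float64(0.0), np.float64(0.0)] 1/1
```

Call:
move_arm --deltas '[[[-0.01,0,0.004,-7],[-0.02,0,0.008,-15],[-0.03,0.01,0.01,-22],[-0.0343,0.0215,0.012,-29.1],[-0.0343,0.0215,0.012,-29.1]]]'

```text
time: 12.8
ee_pos: [0.3435, 0.2995, 0.0987]
tcp_rot: [-90.1, 0.1, 8.4]
wrist_force: [-0.2, -0.9, -1.3]
opening: 0.0125
```

Call:
move_arm --deltas '[[[0,0.03,0,0],[0,0.06,0,0],[0,0.082,0,0],[0,0.092,0,0],[0,0.096,0,0]]]'

```text
time: 13.3
ee_pos: [0.3438, 0.2997, 0.0037]
tcp_rot: [-90.0, 0.0, 8.3]
wrist_force: [0.1, 0.8, -1.0]
opening: 0.0125
```

Call:
move_arm --deltas '[[[0,0.001,0,0],[0,0.002,0,0],[0,0.002,0,0],[0,0.002,0,0],[0,0.002,0,0]]]'

```text
time: 13.8
ee_pos: [0.3437, 0.3004, 0.0025]
tcp_rot: [-90.0, -0.0, 8.5]
wrist_force: [0.1, 0.6, -1.4]
opening: 0.0124
```

Call:
move_arm --deltas '[[[0,0,0,0],[0,0,0,0],[0,0,0,0],[0,0,0,0],[0,0,0,0]]]' --claw 0.04

```text
time: 14.3
ee_pos: [0.3435, 0.3003, 0.0021]
tcp_rot: [-90.0, -0.0, 8.5]
wrist_force: [0.2, -0.1, 0.5]
opening: 0.04
```

Call:
move_arm --deltas '[[[0,-0.03,0,0],[0,-0.07,0,0],[0,-0.12,0,0],[0,-0.15,0,0],[0,-0.15,0,0]]]'

```text
time: 14.8
ee_pos: [0.345, 0.3015, 0.1568]
tcp_rot: [-89.8, -0.3, 8.5]
wrist_force: [0.1, -0.4, -0.5]
opening: 0.0401
```

Run:
```python
from h import *
st()
d=D(0,-.085)
plan([(.40,.05,.15,-40),(.4382,-.1388,.15,-101),(.4382,-.1388,-.005,-101),(.4382,-.1388,.12,-101),(*d,.12,-92.5),(*d,.0,-92.5)])
```

```text
t 14.8 [0.345  0.3015 0.1568] [-89.8  -0.3   8.5] F [ 0.1 -0.4 -0.5] op 0.0401
[np.float64(0.0085), np.float64(0.0034), np.float64(-0.1285), np.float64(24.3)] 1/2
[np.float64(0.0606), np.float64(0.0034), np.float64(-0.1136), np.float64(24.3)] 2/2
[np.float64(0.0753), np.float64(-0.0), np.float64(-0.06), np.float64(30.5)] 1/2
[np.float64(0.0954), np.float64(-0.0), np.float64(-0.0135), np.float64(30.5)] 2/2
[np.float64(-0.0), np.float64(0.155), np.float64(0.0), np.float64(0.0)] 1/1
[np.float64(-0.0), np.float64(-0.125), np.float64(0.0), np.float64(0.0)] 1/1
[np.float64(-0.2211), np.float64(-0.0), np.float64(0.0391), np.float64(-8.5)] 1/1
[np.float64(-0.0), np.float64(0.12), np.float64(0.0), np.float64(0.0)] 1/1
```

Call:
move_arm --deltas '[[[0.002,0,-0.04,8],[0.005,0,-0.08,16],[0.0085,0.003,-0.1285,24.3],[0.0085,0.003,-0.1285,24.3],[0.0085,0.003,-0.1285,24.3]]]'

```text
time: 15.3
ee_pos: [0.3711, 0.1736, 0.1487]
tcp_rot: [-90.0, 0.0, -15.9]
wrist_force: [0.3, 0.0, -0.9]
opening: 0.0401
```

Call:
move_arm --deltas '[[[0.02,0,-0.04,8],[0.04,0,-0.08,16],[0.0606,0.003,-0.1136,24.3],[0.0606,0.003,-0.1136,24.3],[0.0606,0.003,-0.1136,24.3]]]'

```text
time: 15.8
ee_pos: [0.3985, 0.0492, 0.1457]
tcp_rot: [-90.0, 0.0, -40.0]
wrist_force: [-0.0, 0.1, -0.2]
opening: 0.0396
```

Run:
```python
from h import *
st(); c=camera("top"); s=camera("scene"); cass(c)
for n,k in(("top",c),("scene",s)):
    P=pts(k); m=(abs(P[...,0]-.344)<.06)&(abs(P[...,1]-.3)<.08)&(P[...,2]>.02)
    q=P[m]; print(n,"tray cassette",rect(q[:,:2]),np.percentile(q[:,2],[10,40,60,97]).round(3)) if len(q)>5 else 0
    q=q[q[:,2]>.043]; print("fin",rect(q[:,:2]))
plan([(.4382,-.1388,.15,-101),(.4382,-.1388,-.005,-101)])
```

```text
t 15.8 [0.3985 0.0492 0.1457] [-90.   0. -40.] F [-0.   0.1 -0.2] op 0.0396
[312. 183.] (0.5839, -0.2451, 91, 45, 10.0) fin (0.5834, -0.2446, 33, 15, -83.2) R [173. 169. 169.]
[351. 196.] (0.5463, -0.3709, 92, 45, -15.4) fin (0.5459, -0.3707, 36, 13, 77.6) R [140. 136. 136.]
[405. 216.] (0.484, -0.5429, 92, 45, -79.5) fin (0.4836, -0.5418, 37, 18, 18.1) R [166. 144. 216.]
[279. 227.] (0.4379, -0.1387, 90, 44, -11.2) fin (0.4385, -0.1388, 35, 15, 78.6) R [193. 193. 193.]
[313. 231.] (0.4284, -0.2493, 90, 44, 20.2) fin (0.4281, -0.2497, 37, 13, -68.2) R [196. 197. 197.]
[246. 272.] (0.3046, -0.0432, 134, 61, -71.6) fin None R [190. 188. 187.]
top tray cassette (0.3429, 0.2969, 111, 95, 12.4) [0.024 0.028 0.03  0.054]
fin (0.3468, 0.3006, 36, 16, 9.8)
scene tray cassette (0.3493, 0.2986, 93, 46, -81.2) [0.025 0.029 0.031 0.053]
fin (0.3491, 0.2999, 36, 17, 8.4)
[np.float64(0.0758), np.float64(-0.002), np.float64(-0.0597), np.float64(30.6)] 1/2
[np.float64(0.0956), np.float64(-0.002), np.float64(-0.0129), np.float64(30.6)] 2/2
[np.float64(-0.0), np.float64(0.155), np.float64(0.0), np.float64(0.0)] 1/1
```

The spent cassette lies flat in the tray and the fresh ones haven't moved. Next: cassette A.

Call:
move_arm --deltas '[[[0.02,0,-0.015,8],[0.04,0,-0.03,16],[0.06,0,-0.045,24],[0.0758,-0.002,-0.0597,30.6],[0.0758,-0.002,-0.0597,30.6]]]'

```text
time: 16.4
ee_pos: [0.4185, -0.0459, 0.1481]
tcp_rot: [-90.0, -0.0, -70.7]
wrist_force: [0.1, 0.8, 0.1]
opening: 0.0404
```

Call:
move_arm --deltas '[[[0.025,0,-0.003,8],[0.05,0,-0.006,16],[0.075,0,-0.009,24],[0.0956,-0.002,-0.0129,30.6],[0.0956,-0.002,-0.0129,30.6]]]'

```text
time: 16.9
ee_pos: [0.4383, -0.1402, 0.15]
tcp_rot: [-90.0, -0.0, -101.3]
wrist_force: [0.1, 0.6, -0.6]
opening: 0.0403
```

Call:
move_arm --deltas '[[[0,0.05,0,0],[0,0.09,0,0],[0,0.13,0,0],[0,0.15,0,0],[0,0.155,0,0]]]'

```text
time: 17.4
ee_pos: [0.4361, -0.1379, -0.0074]
tcp_rot: [-90.2, 0.0, -100.9]
wrist_force: [0.0, -0.4, -0.0]
opening: 0.0403
```

Call:
move_arm --deltas '[[[0,0,0,0],[0,0,0,0],[0,0,0,0],[0,0,0,0],[0,0,0,0]]]' --claw 0.0

```text
time: 17.9
ee_pos: [0.4387, -0.1402, -0.0033]
tcp_rot: [-89.8, 0.0, -101.2]
wrist_force: [-0.6, 3.6, 6.6]
opening: 0.0126
```

Call:
move_arm --deltas '[[[0,-0.03,0,0],[0,-0.06,0,0],[0,-0.1,0,0],[0,-0.12,0,0],[0,-0.125,0,0]]]'

```text
time: 18.4
ee_pos: [0.4388, -0.1408, 0.123]
tcp_rot: [-89.8, -0.0, -101.3]
wrist_force: [0.2, -0.6, -1.1]
opening: 0.0124
```

Run:
```python
from h import *
st(); d=D(0,-.085)
plan([(*d,.12,-92.5),(*d,.03,-92.5),(*d,.001,-92.5)])
```

```text
t 18.4 [ 0.4388 -0.1408  0.123 ] [ -89.8   -0.  -101.3] F [ 0.2 -0.6 -1.1] op 0.0124
[np.float64(-0.2232), np.float64(0.003), np.float64(0.0372), np.float64(-8.8)] 1/1
[np.float64(-0.0), np.float64(0.09), np.float64(0.0), np.float64(0.0)] 1/1
[np.float64(-0.0), np.float64(0.029), np.float64(0.0), np.float64(0.0)] 1/1
```

The lever knob (top 128 mm) is near the path, so I'll carry higher.

Call:
move_arm --deltas '[[[0,-0.03,0,0],[0,-0.05,0,0],[0,-0.05,0,0],[0,-0.05,0,0],[0,-0.05,0,0]]]'

```text
time: 18.9
ee_pos: [0.4369, -0.1401, 0.1683]
tcp_rot: [-90.1, 0.0, -101.3]
wrist_force: [0.6, 0.4, -1.9]
opening: 0.013
```

Call:
move_arm --deltas '[[[-0.044,0,0.007,-2],[-0.088,0,0.015,-4],[-0.134,0,0.023,-6],[-0.178,0,0.03,-8],[-0.2232,0,0.0372,-8.8]]]'

```text
time: 19.4
ee_pos: [0.5174, 0.073, 0.1686]
tcp_rot: [-90.1, -0.0, -92.4]
wrist_force: [1.0, -1.1, -2.0]
opening: 0.0127
```

Run:
```python
from h import *
st(); d=D(0,-.085)
plan([(*d,.06,-92.5),(*d,.001,-92.5)])
```

```text
t 19.4 [0.5174 0.073  0.1686] [-90.1  -0.  -92.4] F [ 1.  -1.1 -2. ] op 0.0127
[np.float64(0.0022), np.float64(0.1086), np.float64(0.0015), np.float64(0.1)] 1/1
[np.float64(-0.0), np.float64(0.059), np.float64(0.0), np.float64(0.0)] 1/1
```

Call:
move_arm --deltas '[[[0.002,0.03,0.001,0],[0.002,0.06,0.0015,0],[0.002,0.09,0.0015,0],[0.002,0.1086,0.0015,0],[0.002,0.1086,0.0015,0]]]'

```text
time: 19.9
ee_pos: [0.5164, 0.069, 0.0572]
tcp_rot: [-90.4, -0.1, -92.4]
wrist_force: [-0.3, -0.1, -1.2]
opening: 0.0127
```

Call:
move_arm --deltas '[[[0,0.02,0,0],[0,0.04,0,0],[0,0.053,0,0],[0,0.058,0,0],[0,0.058,0,0]]]'

```text
time: 20.4
ee_pos: [0.5188, 0.0692, 0.0033]
tcp_rot: [-90.0, -0.0, -92.5]
wrist_force: [0.3, 0.6, -1.1]
opening: 0.0124
```

Call:
move_arm --deltas '[[[0,0,0,0],[0,0,0,0],[0,0,0,0],[0,0,0,0],[0,0,0,0]]]' --claw 0.035

```text
time: 20.9
ee_pos: [0.5192, 0.0693, 0.0037]
tcp_rot: [-90.0, 0.0, -92.5]
wrist_force: [0.6, -0.2, -0.9]
opening: 0.0348
```

Call:
move_arm --deltas '[[[0,-0.03,0,0],[0,-0.08,0,0],[0,-0.13,0,0],[0,-0.16,0,0],[0,-0.165,0,0]]]'

```text
time: 21.4
ee_pos: [0.5206, 0.0695, 0.173]
tcp_rot: [-89.6, 0.1, -92.5]
wrist_force: [-0.8, -0.3, -0.2]
opening: 0.0352
```

Run:
```python
from h import *
st(); s=camera("scene"); inbay(s)
# cassette B angle 20 -> yaw -70
b=(.4284,-.2493); plan([(*b,.17,-70),(*b,-.005,-70)])
```

```text
t 21.4 [0.5206 0.0695 0.173 ] [-89.6   0.1 -92.5] F [-0.8 -0.3 -0.2] op 0.0352
body 23 (-0.0263, 0.112, 43, 4, 1.4) meanZ 0.0281
body 28 (-0.0375, -0.0833, 34, 12, -71.9) meanZ 0.03
body 44 (0.0111, -0.0808, 33, 16, -87.2) meanZ 0.0312
fin 75 (0.0, -0.0872, 39, 18, -85.6) meanZ 0.0511
[np.float64(0.1612), np.float64(0.0007), np.float64(-0.039), np.float64(-11.2)] 1/2
[np.float64(0.1505), np.float64(0.0007), np.float64(-0.0697), np.float64(-11.2)] 2/2
[np.float64(0.0), np.float64(0.175), np.float64(0.0), np.float64(0.0)] 1/1
```

Call:
move_arm --deltas '[[[0.035,0,-0.008,-3],[0.07,0,-0.016,-6],[0.115,0,-0.027,-9],[0.1612,0,-0.039,-11.2],[0.1612,0,-0.039,-11.2]]]'

```text
time: 21.95
ee_pos: [0.4712, -0.0941, 0.1671]
tcp_rot: [-90.1, -0.0, -81.5]
wrist_force: [-0.1, 1.0, 0.6]
opening: 0.0346
```

Call:
move_arm --deltas '[[[0.035,0,-0.015,-3],[0.07,0,-0.03,-6],[0.11,0,-0.05,-9],[0.1505,0,-0.0697,-11.2],[0.1505,0,-0.0697,-11.2]]]'

```text
time: 22.45
ee_pos: [0.4254, -0.2527, 0.1667]
tcp_rot: [-90.1, 0.1, -70.3]
wrist_force: [-0.1, 0.3, -0.5]
opening: 0.0352
```

Run:
```python
from h import *
st(); c=camera("top"); s=camera("scene"); cass(c); print(); cass(s)
b=(.4284,-.2493); plan([(*b,-.005,-70)])
```

```text
t 22.4 [ 0.4254 -0.2527  0.1667] [-90.1   0.1 -70.3] F [-0.1  0.3 -0.5] op 0.0352
[405. 216.] (0.4844, -0.5433, 93, 45, -79.5) fin (0.4837, -0.5424, 36, 16, 18.1) R [121. 103. 163.]
[238. 273.] (0.2816, -0.0281, 147, 62, 84.0) fin None R [173. 171. 169.]

[244. 159.] (0.2832, -0.0354, 159, 63, 87.3) fin None R [179. 171. 166.]
[192. 207.] (0.4297, -0.2512, 93, 46, 19.8) fin (0.4285, -0.2508, 38, 18, -74.4) R [162. 159. 157.]
[212. 242.] (0.5846, -0.2469, 92, 44, 9.8) fin (0.5846, -0.2475, 35, 15, -78.8) R [199. 197. 194.]
[161. 249.] (0.5466, -0.3722, 94, 44, -16.2) fin (0.5465, -0.3717, 35, 17, 73.8) R [185. 183. 181.]
[np.float64(0.0003), np.float64(0.1722), np.float64(0.0018), np.float64(-0.2)] 1/1
```

Call:
move_arm --deltas '[[[0,0.05,0.001,0],[0,0.1,0.0015,0],[0,0.14,0.0015,0],[0,0.165,0.0015,0],[0,0.172,0.0015,0]]]'

```text
time: 23.05
ee_pos: [0.4271, -0.2462, -0.0071]
tcp_rot: [-90.2, 0.3, -70.0]
wrist_force: [-0.8, 0.5, 0.2]
opening: 0.0352
```

Call:
move_arm --deltas '[[[0,0,0,0],[0,0,0,0],[0,0,0,0],[0,0,0,0],[0,0,0,0]]]' --claw 0.0

```text
time: 23.55
ee_pos: [0.4291, -0.2492, -0.0026]
tcp_rot: [-89.9, -0.1, -70.1]
wrist_force: [0.6, -0.0, 2.6]
opening: 0.0124
```

Call:
move_arm --deltas '[[[0,-0.03,0,0],[0,-0.07,0,0],[0,-0.12,0,0],[0,-0.16,0,0],[0,-0.175,0,0]]]'

```text
time: 24.05
ee_pos: [0.4297, -0.2497, 0.1763]
tcp_rot: [-89.8, -0.3, -70.1]
wrist_force: [-0.4, -0.1, -2.3]
opening: 0.0124
```

Run:
```python
from h import *
st(); d=D(0,-.036)
plan([(*d,.17,-92.5),(*d,.06,-92.5)])
```

```text
t 24.1 [ 0.4297 -0.2497  0.1763] [-89.8  -0.3 -70.1] F [-0.4 -0.1 -2.3] op 0.0124
[np.float64(-0.1581), np.float64(0.0032), np.float64(0.1059), np.float64(11.2)] 1/2
[np.float64(-0.1757), np.float64(0.0032), np.float64(0.0731), np.float64(11.2)] 2/2
[np.float64(-0.0), np.float64(0.11), np.float64(0.0), np.float64(0.0)] 1/1
```

Call:
move_arm --deltas '[[[-0.035,0,0.023,3],[-0.07,0,0.046,6],[-0.11,0,0.074,9],[-0.1581,0,0.1059,11.2],[-0.1581,0,0.1059,11.2]]]'

```text
time: 24.55
ee_pos: [0.4748, -0.0602, 0.1718]
tcp_rot: [-90.0, 0.1, -81.1]
wrist_force: [0.6, -0.4, -1.2]
opening: 0.0129
```

Call:
move_arm --deltas '[[[-0.035,0,0.014,3],[-0.07,0,0.029,6],[-0.12,0,0.05,9],[-0.16,0,0.067,11.2],[-0.1757,0,0.0731,11.2]]]'

```text
time: 25.05
ee_pos: [0.5203, 0.1236, 0.1712]
tcp_rot: [-90.0, 0.0, -92.4]
wrist_force: [-1.1, -0.8, -1.8]
opening: 0.0128
```

Run:
```python
from h import *
st(); d=D(0,-.036)
plan([(*d,.06,-92.5),(*d,.002,-92.5)])
```

```text
t 25.1 [0.5203 0.1236 0.1712] [-90.    0.  -92.4] F [-1.1 -0.8 -1.8] op 0.0128
[np.float64(0.0039), np.float64(0.1112), np.float64(0.0008), np.float64(0.1)] 1/1
[np.float64(-0.0), np.float64(0.058), np.float64(0.0), np.float64(0.0)] 1/1
```

Call:
move_arm --deltas '[[[0.002,0.03,0.001,0],[0.002,0.06,0.001,0],[0.002,0.09,0.001,0],[0.002,0.111,0.001,0],[0.002,0.111,0.001,0]]]'

```text
time: 25.55
ee_pos: [0.5188, 0.1174, 0.0576]
tcp_rot: [-90.3, -0.1, -92.5]
wrist_force: [-0.5, -0.5, -0.9]
opening: 0.0126
```

Call:
move_arm --deltas '[[[0,0.02,0,0],[0,0.04,0,0],[0,0.053,0,0],[0,0.058,0,0],[0,0.058,0,0]]]'

```text
time: 26.05
ee_pos: [0.521, 0.1184, 0.0033]
tcp_rot: [-90.0, 0.0, -92.5]
wrist_force: [0.3, 0.6, -1.1]
opening: 0.0124
```

Call:
move_arm --deltas '[[[0,0,0,0],[0,0,0,0],[0,0,0,0],[0,0,0,0],[0,0,0,0]]]' --claw 0.035

```text
time: 26.55
ee_pos: [0.5207, 0.1186, 0.0026]
tcp_rot: [-90.0, 0.0, -92.5]
wrist_force: [0.5, -0.1, -0.3]
opening: 0.0351
```

Call:
move_arm --deltas '[[[0,-0.03,0,0],[0,-0.08,0,0],[0,-0.13,0,0],[0,-0.16,0,0],[0,-0.165,0,0]]]'

```text
time: 27.05
ee_pos: [0.5222, 0.1189, 0.1721]
tcp_rot: [-89.6, 0.1, -92.5]
wrist_force: [0.3, 0.2, 0.5]
opening: 0.0355
```

Run:
```python
from h import *
st(); s=camera("scene"); inbay(s); cass(s)
b=(.584,-.245); plan([(*b,.17,-80),(*b,-.005,-80)])
```

```text
t 27.1 [0.5222 0.1189 0.1721] [-89.6   0.1 -92.5] F [0.3 0.2 0.5] op 0.0355
body 25 (-0.0148, 0.1123, 34, 3, 0.7) meanZ 0.0293
body 190 (-0.0158, -0.0572, 81, 70, -89.9) meanZ 0.0308
fin 43 (0.0074, 0.1118, 64, 4, -0.2) meanZ 0.0503
fin 71 (0.003, -0.0408, 38, 17, 82.3) meanZ 0.0507
fin 72 (0.0011, -0.0873, 36, 18, 82.5) meanZ 0.0511
[244. 159.] (0.2993, -0.0316, 160, 64, -72.0) fin None R [184. 175. 169.]
[212. 243.] (0.584, -0.2468, 95, 46, 10.5) fin (0.5861, -0.2473, 35, 18, 88.3) R [190. 188. 185.]
[161. 249.] (0.5471, -0.3727, 94, 44, -15.8) fin (0.5477, -0.3724, 36, 19, 79.5) R [140. 136. 134.]
[np.float64(0.1804), np.float64(0.0002), np.float64(0.0389), np.float64(-6.2)] 1/2
[np.float64(0.1836), np.float64(0.0002), np.float64(0.0191), np.float64(-6.2)] 2/2
[np.float64(0.0), np.float64(0.175), np.float64(0.0), np.float64(0.0)] 1/1
```

Call:
move_arm --deltas '[[[0.035,0,0.008,-2],[0.08,0,0.017,-4],[0.125,0,0.027,-6],[0.17,0,0.037,-6.2],[0.1804,0,0.0389,-6.2]]]'

```text
time: 27.6
ee_pos: [0.5514, -0.0671, 0.1654]
tcp_rot: [-90.1, -0.0, -86.4]
wrist_force: [-0.0, -0.2, -0.3]
opening: 0.035
```

Call:
move_arm --deltas '[[[0.04,0,0.004,-2],[0.085,0,0.009,-4],[0.13,0,0.014,-6],[0.17,0,0.018,-6.2],[0.1836,0,0.0191,-6.2]]]'

```text
time: 28.1
ee_pos: [0.5824, -0.248, 0.1652]
tcp_rot: [-90.1, 0.1, -80.2]
wrist_force: [0.6, -0.1, -0.2]
opening: 0.0346
```

Run:
```python
from h import *
camera("scene"); camera("scene"); st(); b=(.584,-.245); plan([(*b,-.005,-80)])
```

```text
t 28.2 [ 0.5824 -0.2464  0.1656] [-90.1   0.1 -80.2] F [-0.4  1.1 -0.4] op 0.0352
[np.float64(-0.0011), np.float64(0.1706), np.float64(0.0018), np.float64(-0.2)] 1/1
```

Call:
move_arm --deltas '[[[0,0.05,0.001,0],[0,0.1,0.0015,0],[0,0.14,0.0015,0],[0,0.165,0.0015,0],[0,0.17,0.0015,0]]]'

```text
time: 28.7
ee_pos: [0.5819, -0.2422, -0.0066]
tcp_rot: [-90.3, 0.2, -80.0]
wrist_force: [-0.4, -0.3, -0.0]
opening: 0.0352
```

Call:
move_arm --deltas '[[[0,0,0,0],[0,0,0,0],[0,0,0,0],[0,0,0,0],[0,0,0,0]]]' --claw 0.0

```text
time: 29.2
ee_pos: [0.5851, -0.2452, -0.0011]
tcp_rot: [-89.9, -0.0, -80.1]
wrist_force: [0.6, 1.3, 4.3]
opening: 0.0128
```

Call:
move_arm --deltas '[[[0,-0.03,0,0],[0,-0.07,0,0],[0,-0.12,0,0],[0,-0.16,0,0],[0,-0.175,0,0]]]'

```text
time: 29.7
ee_pos: [0.5854, -0.2457, 0.1779]
tcp_rot: [-89.7, -0.2, -80.1]
wrist_force: [0.3, -0.7, -2.4]
opening: 0.0124
```

Run:
```python
from h import *
st(); d=D(0,.013)
plan([(*d,.17,-92.5),(*d,.06,-92.5)])
```

```text
t 29.7 [ 0.5854 -0.2457  0.1779] [-89.7  -0.2 -80.1] F [ 0.3 -0.7 -2.4] op 0.0124
[np.float64(-0.2095), np.float64(0.0039), np.float64(0.005), np.float64(6.2)] 1/2
[np.float64(-0.2088), np.float64(0.0039), np.float64(-0.0177), np.float64(6.2)] 2/2
[np.float64(-0.0), np.float64(0.11), np.float64(0.0), np.float64(0.0)] 1/1
```

Call:
move_arm --deltas '[[[-0.04,0,0.001,2],[-0.085,0,0.002,4],[-0.13,0,0.003,6],[-0.175,0,0.004,6.2],[-0.2095,0,0.005,6.2]]]'

```text
time: 30.2
ee_pos: [0.5524, -0.0358, 0.1728]
tcp_rot: [-90.0, 0.0, -86.2]
wrist_force: [0.7, 0.1, -1.9]
opening: 0.0122
```

Call:
move_arm --deltas '[[[-0.04,0,-0.003,2],[-0.085,0,-0.007,4],[-0.13,0,-0.011,6],[-0.18,0,-0.015,6.2],[-0.2088,0,-0.0177,6.2]]]'

```text
time: 30.7
ee_pos: [0.521, 0.1722, 0.1727]
tcp_rot: [-90.0, 0.0, -92.4]
wrist_force: [0.6, -0.3, -1.6]
opening: 0.0122
```

Run:
```python
from h import *
camera("scene");camera("scene"); st(); d=D(0,.013)
plan([(*d,.06,-92.5),(*d,.002,-92.5)])
```

```text
t 30.8 [0.5209 0.1726 0.1725] [-90.    0.  -92.2] F [ 0.1 -1.4 -1.5] op 0.0128
[np.float64(0.0038), np.float64(0.1125), np.float64(0.0023), np.float64(0.3)] 1/1
[np.float64(-0.0), np.float64(0.058), np.float64(0.0), np.float64(0.0)] 1/1
```

Call:
move_arm --deltas '[[[0.002,0.03,0.001,0],[0.003,0.06,0.0015,0.2],[0.003,0.09,0.0015,0.2],[0.003,0.112,0.0015,0.2],[0.003,0.112,0.0015,0.2]]]'

```text
time: 31.3
ee_pos: [0.5213, 0.165, 0.0574]
tcp_rot: [-90.3, -0.1, -92.7]
wrist_force: [-0.6, -0.1, -1.5]
opening: 0.0123
```

Call:
move_arm --deltas '[[[0,0.02,0,0],[0,0.04,0,0],[0,0.053,0,0],[0,0.058,0,0],[0,0.058,0,0]]]'

```text
time: 31.8
ee_pos: [0.5237, 0.1662, 0.004]
tcp_rot: [-89.9, 0.0, -92.7]
wrist_force: [0.0, -0.3, -1.2]
opening: 0.0126
```

Call:
move_arm --deltas '[[[0,0,0,0],[0,0,0,0],[0,0,0,0],[0,0,0,0],[0,0,0,0]]]' --claw 0.035

```text
time: 32.3
ee_pos: [0.5231, 0.1663, 0.0025]
tcp_rot: [-90.0, 0.0, -92.7]
wrist_force: [0.3, -0.6, -0.1]
opening: 0.0352
```

Call:
move_arm --deltas '[[[0,-0.03,0,0],[0,-0.08,0,0],[0,-0.13,0,0],[0,-0.16,0,0],[0,-0.165,0,0]]]'

```text
time: 32.8
ee_pos: [0.5247, 0.1668, 0.1721]
tcp_rot: [-89.7, 0.1, -92.7]
wrist_force: [0.0, 0.8, 0.5]
opening: 0.0348
```

Run:
```python
from h import *
s=camera("scene"); camera("top"); st(); inbay(s); cass(s)
b=(.5465,-.371); plan([(*b,.17,-105.5),(*b,-.005,-105.5)])
```

```text
t 32.9 [0.5237 0.1664 0.1683] [-89.9   0.  -92.7] F [-0.9 -0.5  0.2] op 0.0352
body 39 (-0.0179, 0.1125, 61, 3, 0.1) meanZ 0.0282
body 304 (-0.0155, -0.0341, 128, 71, 90.0) meanZ 0.0306
fin 68 (0.0008, 0.0065, 35, 18, 89.5) meanZ 0.0514
fin 75 (0.0006, -0.0417, 37, 17, -87.9) meanZ 0.0503
fin 71 (0.0011, -0.0876, 37, 16, -87.0) meanZ 0.051
[244. 159.] (0.299, -0.033, 159, 61, -73.2) fin None R [184. 175. 168.]
[174. 258.] (0.5883, -0.3508, 93, 44, -16.1) fin (0.589, -0.3514, 35, 15, 76.6) R [142. 138. 135.]
[np.float64(0.1786), np.float64(-0.0006), np.float64(0.0159), np.float64(4.3)] 1/3
[np.float64(0.1769), np.float64(-0.0006), np.float64(0.0292), np.float64(4.3)] 2/3
[np.float64(0.1742), np.float64(-0.0006), np.float64(0.0423), np.float64(4.3)] 3/3
[np.float64(-0.0), np.float64(0.175), np.float64(0.0), np.float64(0.0)] 1/1
```

The last cassette was knocked aside; it is now near (0.588,−0.350). Replanning for it, with a check from the top camera.

Run:
```python
from h import *
c=camera("top"); cass(c); st()
b=(.588,-.350); plan([(*b,.165,-106),(*b,-.005,-106)])
```

```text
[344. 183.] (0.5881, -0.3493, 91, 44, -15.8) fin (0.5885, -0.3494, 35, 14, 73.6) R [138. 131. 130.]
[405. 216.] (0.4843, -0.5433, 93, 45, -79.8) fin (0.4843, -0.5428, 36, 16, 13.0) R [156. 134. 204.]
[240. 273.] (0.2816, -0.0333, 158, 61, 84.8) fin None R [178. 176. 175.]
t 33.0 [0.5231 0.1662 0.1668] [-90.   -0.  -92.7] F [-0.9 -0.4 -0.2] op 0.0354
[np.float64(0.1709), np.float64(0.0006), np.float64(0.0296), np.float64(4.4)] 1/3
[np.float64(0.1681), np.float64(0.0006), np.float64(0.0428), np.float64(4.4)] 2/3
[np.float64(0.1643), np.float64(0.0006), np.float64(0.0557), np.float64(4.4)] 3/3
[np.float64(-0.0), np.float64(0.17), np.float64(0.0), np.float64(-0.0)] 1/1
```

Call:
move_arm --deltas '[[[0.04,0,0.007,1],[0.08,0,0.014,2],[0.125,0,0.022,3],[0.165,0,0.029,4.4],[0.1709,0,0.0296,4.4]]]'

```text
time: 33.45
ee_pos: [0.5441, -0.0094, 0.1652]
tcp_rot: [-90.2, -0.1, -97.3]
wrist_force: [-0.1, 0.9, 0.4]
opening: 0.035
```

Call:
move_arm --deltas '[[[0.04,0,0.01,1],[0.08,0,0.02,2],[0.125,0,0.032,3],[0.165,0,0.042,4.4],[0.1681,0,0.0428,4.4]]]'

```text
time: 33.95
ee_pos: [0.566, -0.1812, 0.1648]
tcp_rot: [-90.2, -0.0, -101.7]
wrist_force: [0.0, 1.0, -0.0]
opening: 0.0348
```

Call:
move_arm --deltas '[[[0.04,0,0.013,1],[0.08,0,0.027,2],[0.125,0,0.042,3],[0.1643,0,0.0557,4.4],[0.1643,0,0.0557,4.4]]]'

```text
time: 34.45
ee_pos: [0.588, -0.3532, 0.1636]
tcp_rot: [-90.2, 0.0, -106.1]
wrist_force: [0.8, 0.3, -0.4]
opening: 0.0351
```

Run:
```python
from h import *
cass(camera("scene")); camera("scene"); st(); b=(.5883,-.3495); plan([(*b,-.005,-106)])
```

```text
[244. 159.] (0.3002, -0.0329, 160, 62, -71.9) fin None R [173. 165. 160.]
[174. 258.] (0.5887, -0.3509, 93, 44, -16.2) fin (0.5891, -0.3515, 35, 16, 73.3) R [158. 153. 150.]
t 34.5 [ 0.5882 -0.3497  0.1652] [-9.020e+01  1.000e-01 -1.059e+02] F [0.4 0.7 0.9] op 0.0349
[np.float64(-0.0002), np.float64(0.1702), np.float64(0.0), np.float64(0.1)] 1/1
```

Call:
move_arm --deltas '[[[0,0.05,0,0],[0,0.1,0,0],[0,0.14,0,0],[0,0.165,0,0],[0,0.17,0,0]]]'

```text
time: 35.05
ee_pos: [0.5866, -0.3466, -0.0066]
tcp_rot: [-90.3, 0.1, -105.7]
wrist_force: [-0.0, 0.4, -0.0]
opening: 0.0349
```

Call:
move_arm --deltas '[[[0,0,0,0],[0,0,0,0],[0,0,0,0],[0,0,0,0],[0,0,0,0]]]' --claw 0.0

```text
time: 35.55
ee_pos: [0.5894, -0.3503, -0.0009]
tcp_rot: [-89.9, -0.0, -105.9]
wrist_force: [0.1, 1.0, 6.8]
opening: 0.0126
```

Call:
move_arm --deltas '[[[0,-0.03,0,0],[0,-0.07,0,0],[0,-0.12,0,0],[0,-0.16,0,0],[0,-0.175,0,0]]]'

```text
time: 36.05
ee_pos: [0.5895, -0.3507, 0.1781]
tcp_rot: [-89.6, -0.1, -105.9]
wrist_force: [0.1, 0.2, -0.7]
opening: 0.0129
```

Run:
```python
from h import *
st(); d=D(0,.062)
plan([(*d,.175,-92.5)])
```

```text
t 36.0 [ 0.5895 -0.3507  0.1781] [-8.960e+01 -1.000e-01 -1.059e+02] F [ 0.1  0.2 -0.7] op 0.0129
[np.float64(-0.1764), np.float64(0.001), np.float64(-0.0724), np.float64(-4.5)] 1/3
[np.float64(-0.1815), np.float64(0.001), np.float64(-0.0585), np.float64(-4.5)] 2/3
[np.float64(-0.1855), np.float64(0.001), np.float64(-0.0442), np.float64(-4.5)] 3/3
```

Call:
move_arm --deltas '[[[-0.04,0,-0.016,-1],[-0.08,0,-0.033,-2],[-0.125,0,-0.051,-3],[-0.165,0,-0.068,-4.5],[-0.1764,0,-0.0724,-4.5]]]'

```text
time: 36.55
ee_pos: [0.5666, -0.1571, 0.1733]
tcp_rot: [-90.0, 0.0, -101.2]
wrist_force: [0.3, -0.9, -0.5]
opening: 0.0124
```

Call:
move_arm --deltas '[[[-0.04,0,-0.013,-1],[-0.08,0,-0.026,-2],[-0.125,0,-0.04,-3],[-0.165,0,-0.053,-4.5],[-0.1815,0,-0.0585,-4.5]]]'

```text
time: 37.05
ee_pos: [0.5452, 0.0316, 0.1729]
tcp_rot: [-90.0, 0.0, -96.7]
wrist_force: [0.5, -0.2, -1.8]
opening: 0.0126
```

Call:
move_arm --deltas '[[[-0.04,0,-0.009,-1],[-0.08,0,-0.019,-2],[-0.125,0,-0.03,-3],[-0.17,0,-0.041,-4.5],[-0.1855,0,-0.0442,-4.5]]]'

```text
time: 37.55
ee_pos: [0.5233, 0.2216, 0.1724]
tcp_rot: [-90.0, 0.0, -92.2]
wrist_force: [0.2, -0.2, -1.6]
opening: 0.0125
```

Run:
```python
from h import *
camera("scene");camera("scene"); st(); d=D(0,.062)
plan([(*d,.06,-92.5),(*d,.002,-92.5)])
```

```text
t 37.6 [0.5236 0.2201 0.1722] [-90.   -0.  -92.2] F [ 0.6  0.1 -1.2] op 0.0126
[np.float64(0.0024), np.float64(0.1122), np.float64(0.0017), np.float64(0.3)] 1/1
[np.float64(-0.0), np.float64(0.058), np.float64(0.0), np.float64(0.0)] 1/1
```

Call:
move_arm --deltas '[[[0.001,0.03,0.001,0.2],[0.0015,0.06,0.0015,0.2],[0.0015,0.09,0.0015,0.2],[0.0015,0.112,0.0015,0.2],[0.0015,0.112,0.0015,0.2]]]'

```text
time: 38.15
ee_pos: [0.5238, 0.2146, 0.0573]
tcp_rot: [-90.3, -0.2, -92.7]
wrist_force: [-0.2, 0.3, -1.2]
opening: 0.0123
```

Call:
move_arm --deltas '[[[0,0.015,0,0],[0,0.03,0,0],[0,0.045,0,0],[0,0.056,0,0],[0,0.058,0,0]]]'

```text
time: 38.65
ee_pos: [0.5251, 0.2168, 0.0028]
tcp_rot: [-90.0, 0.0, -92.6]
wrist_force: [-9.8, -4.5, 19.4]
opening: 0.0124
```

Call:
move_arm --deltas '[[[0,0,0,0],[0,0,0,0],[0,0,0,0],[0,0,0,0],[0,0,0,0]]]' --claw 0.035

```text
time: 39.15
ee_pos: [0.5252, 0.2169, 0.0024]
tcp_rot: [-90.0, -0.0, -92.6]
wrist_force: [0.3, 0.3, -0.4]
opening: 0.035
```

Call:
move_arm --deltas '[[[0,-0.03,0,0],[0,-0.08,0,0],[0,-0.13,0,0],[0,-0.16,0,0],[0,-0.165,0,0]]]'

```text
time: 39.65
ee_pos: [0.5267, 0.2175, 0.1722]
tcp_rot: [-89.7, 0.2, -92.6]
wrist_force: [-0.3, -1.0, 0.4]
opening: 0.0349
```

Call:
move_arm --deltas '[[[0.04,0,-0.04,0],[0.08,0,-0.08,0],[0.12,0,-0.12,0],[0.16,0,-0.15,0],[0.17,0,-0.15,0]]]'

```text
time: 40.15
ee_pos: [0.3651, 0.0523, 0.1669]
tcp_rot: [-90.0, -0.0, -92.6]
wrist_force: [0.3, 0.8, 0.6]
opening: 0.0351
```

Call:
move_arm --deltas '[[[0.04,0,0,0],[0.08,0,0,0],[0.12,0,0,0],[0.16,0,0,0],[0.16,0,0,0]]]'

```text
time: 40.65
ee_pos: [0.3598, -0.1097, 0.1666]
tcp_rot: [-90.1, -0.0, -92.9]
wrist_force: [0.1, 0.7, -0.3]
opening: 0.0348
```

Run:
```python
from h import *
s=camera("scene");c=camera("top"); st(); inbay(c); print(); inbay(s)
for n,k in(("top",c),("scene",s)):
    P=pts(k); m=(abs(P[...,0]-.344)<.06)&(abs(P[...,1]-.3)<.08)&(P[...,2]>.018)
    q=P[m]; print(n,"tray cassette",rect(q[:,:2]),np.percentile(q[:,2],[10,40,60,97]).round(3))
    d=(P[...,0]>.5)&(P[...,0]<.7)&(P[...,1]>.1)&(P[...,1]<.2)&(P[...,2]>.08)&(P[...,2]<.1); q=P[d]; print("grip",rect(q[:,:2]),toD(q.mean(0)))
cv2.imwrite("pics/c4.png",cv2.resize(c["color"][110:290,95:365],(800,533)))
```

```text
t 40.8 [ 0.3602 -0.1068  0.1667] [-90.1   0.  -92.7] F [-0.3  0.1 -0.6] op 0.0352
body 329 (0.0, 0.0593, 90, 46, 0.1) meanZ 0.0288
body 973 (0.0028, -0.0384, 140, 96, 89.9) meanZ 0.029
fin 58 (-0.0003, 0.0603, 37, 14, 87.9) meanZ 0.0521
fin 58 (0.0008, 0.0092, 37, 14, 87.9) meanZ 0.0518
fin 52 (0.0001, -0.0393, 36, 15, 88.9) meanZ 0.0515
fin 53 (0.0003, -0.0856, 37, 14, 86.0) meanZ 0.0525

body 430 (-0.0142, -0.0095, 178, 70, -88.7) meanZ 0.0306
fin 70 (0.0014, 0.0584, 36, 17, -86.6) meanZ 0.0508
fin 72 (0.002, 0.0069, 37, 16, 87.2) meanZ 0.0508
fin 73 (0.0023, -0.0409, 38, 15, -85.6) meanZ 0.0506
fin 74 (0.0011, -0.0879, 35, 16, -88.7) meanZ 0.051
top tray cassette (0.343, 0.2997, 155, 106, -82.3) [0.022 0.027 0.03  0.054]
grip (0.6357, 0.1495, 59, 16, 87.7) [ 0.11244208 -0.0017396 ]
scene tray cassette (0.3458, 0.2978, 152, 105, -83.8) [0.021 0.029 0.03  0.054]
grip (0.6373, 0.1473, 62, 16, 87.4) [ 0.11712145 -0.00548894]
```

View pics/c4.png

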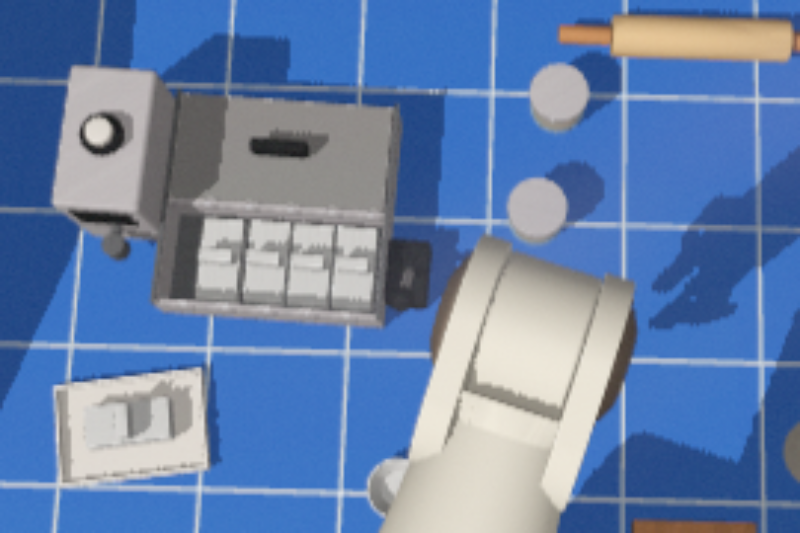

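All four fresh cassettes are flat in the bay (crop pixels (220,262) to (355,262)), the spent one is in the tray (130,422), and both jars are standing. Now shutting the cover.

Run:
```python
from h import *
camera("scene"); st(); plan([(.6364,.1496,.17,-92.5),(.6364,.1496,.040,-92.5)])
```

```text
t 40.8 [ 0.3604 -0.106   0.1669] [-90.1   0.  -92.6] F [ 0.4 -0.2  0.3] op 0.0352
[np.float64(-0.134), np.float64(-0.0016), np.float64(0.132), np.float64(-0.1)] 1/2
[np.float64(-0.1338), np.float64(-0.0016), np.float64(0.1322), np.float64(-0.1)] 2/2
[np.float64(-0.0), np.float64(0.13), np.float64(0.0), np.float64(0.0)] 1/1
```

Call:
move_arm --deltas '[[[-0.03,0,0.03,0],[-0.06,0,0.06,0],[-0.09,0,0.09,0],[-0.12,0,0.12,0],[-0.134,-0.001,0.132,0]]]'

```text
time: 41.3
ee_pos: [0.4999, 0.0259, 0.1673]
tcp_rot: [-90.1, 0.0, -92.3]
wrist_force: [-1.7, -0.5, -0.9]
opening: 0.0347
```

Call:
move_arm --deltas '[[[-0.03,0,0.03,0],[-0.06,0,0.06,0],[-0.1,0,0.1,0],[-0.1338,0,0.1322,0],[-0.1338,-0.001,0.1322,0]]]'

```text
time: 41.8
ee_pos: [0.638, 0.1555, 0.1645]
tcp_rot: [-90.3, -0.0, -92.2]
wrist_force: [0.1, -0.2, -0.5]
opening: 0.0348
```

Run:
```python
from h import *
camera("scene");camera("scene"); st(); plan([(.6364,.1496,.040,-92.5)])
```

```text
t 41.9 [0.6361 0.1524 0.1674] [-90.2  -0.  -92.3] F [1.1 0.5 0.1] op 0.035
[np.float64(0.0028), np.float64(0.1274), np.float64(0.0004), np.float64(0.2)] 1/1
```

Call:
move_arm --deltas '[[[0.002,0.04,0,0],[0.002,0.08,0,0.2],[0.002,0.11,0,0.2],[0.002,0.125,0,0.2],[0.002,0.127,0,0.2]]]'

```text
time: 42.4
ee_pos: [0.6348, 0.1474, 0.0416]
tcp_rot: [-90.1, -0.0, -92.7]
wrist_force: [-0.2, 0.6, 0.3]
opening: 0.0352
```

Call:
move_arm --deltas '[[[0,0,0,0],[0,0,0,0],[0,0,0,0],[0,0,0,0],[0,0,0,0]]]' --claw 0.0

```text
time: 42.9
ee_pos: [0.6365, 0.1478, 0.045]
tcp_rot: [-89.9, 0.0, -92.7]
wrist_force: [-6.2, 0.3, 4.7]
opening: 0.0123
```

Call:
move_arm --deltas '[[[0,0,-0.02,0],[0,0,-0.04,0],[0,0,-0.06,0],[0,0,-0.08,0],[0,0,-0.1,0]]]'

```text
time: 43.4
ee_pos: [0.5377, 0.1525, 0.045]
tcp_rot: [-89.7, 0.0, -92.8]
wrist_force: [3.4, -0.4, 2.5]
opening: 0.0129
```

Call:
move_arm --deltas '[[[0,0,-0.005,0],[0,0,-0.009,0],[0,0,-0.012,0],[0,0,-0.0145,0],[0,0,-0.0155,0]]]'

```text
time: 43.9
ee_pos: [0.5234, 0.1533, 0.0449]
tcp_rot: [-89.7, 0.0, -92.8]
wrist_force: [3.5, -2.7, 9.7]
opening: 0.0122
```

Call:
move_arm --deltas '[[[0,0,-0.001,0],[0,0,-0.002,0],[0,0,-0.0025,0],[0,0,-0.003,0],[0,0,-0.003,0]]]'

```text
time: 44.4
ee_pos: [0.5217, 0.1533, 0.0449]
tcp_rot: [-89.6, 0.0, -92.8]
wrist_force: [8.2, -2.2, 6.4]
opening: 0.0125
```

Shut against the stop (8 N). Release and go to the lever.

Call:
move_arm --deltas '[[[0,0,0.002,0],[0,0,0.002,0],[0,0,0.002,0],[0,0,0.002,0],[0,0,0.002,0]]]' --claw 0.035

```text
time: 44.9
ee_pos: [0.5199, 0.1532, 0.0423]
tcp_rot: [-90.0, -0.0, -92.8]
wrist_force: [0.2, 0.1, -0.1]
opening: 0.0352
```

Call:
move_arm --deltas '[[[0,-0.03,0,0],[0,-0.07,0,0],[0,-0.11,0,0],[0,-0.12,0,0],[0,-0.12,0,0]]]'

```text
time: 45.4
ee_pos: [0.5209, 0.1535, 0.1643]
tcp_rot: [-89.8, 0.1, -92.8]
wrist_force: [-0.1, -0.1, -0.5]
opening: 0.035
```

Call:
move_arm --deltas '[[[0.03,0,-0.02,0],[0.06,0,-0.05,0],[0.09,0,-0.08,0],[0.12,0,-0.1,0],[0.145,0,-0.105,0]]]' --claw 0.0

```text
time: 45.9
ee_pos: [0.4057, 0.0125, 0.1609]
tcp_rot: [-90.1, -0.0, -92.7]
wrist_force: [0.7, 0.6, 1.1]
opening: 0.0
```

Run:
```python
from h import *
s=camera("scene");c=camera("top"); st()
for k in (c,s):
    P=pts(k); m=(P[...,0]>.43)&(P[...,0]<.6)&(P[...,1]>-.04)&(P[...,1]<.04)&(P[...,2]>.106)&(P[...,2]<.14)&(k["color"].max(-1)<110); q=P[m]; print("knob",len(q),q.mean(0).round(4),toD(q.mean(0)).round(4))
    d=(P[...,0]>.5)&(P[...,0]<.56)&(P[...,1]>.11)&(P[...,1]<.2)&(P[...,2]>.082)&(P[...,2]<.1); q=P[d]; print("grip",len(q),rect(q[:,:2]))
d=D(-.095,-.146); plan([(*d,.15,-92.5),(*d,.062,-92.5)])
```

```text
t 46.0 [0.4067 0.0116 0.1611] [-90.1  -0.  -92.9] F [ 0.1  0.3 -0.9] op 0.0001
knob 0 [nan nan nan] [nan nan]
grip 17 (0.5219, 0.1789, 13, 10, 11.0)
knob 53 [0.4773 0.006  0.121 ] [-0.0386 -0.1515]
grip 115 (0.5218, 0.1515, 59, 16, 86.9)
[np.float64(-0.0032), np.float64(0.0111), np.float64(0.0143), np.float64(-0.4)] 1/1
[np.float64(-0.0), np.float64(0.088), np.float64(0.0), np.float64(0.0)] 1/1<stdin>:4: RuntimeWarning: Mean of empty slice.
  ret = um.true_divide(
```

Cover reads about 0 and the knob is where the description puts it. First stroke.

Call:
move_arm --deltas '[[[-0.002,0.011,0.014,0],[-0.002,0.05,0.014,0],[-0.002,0.085,0.014,0],[-0.002,0.099,0.014,0],[-0.002,0.099,0.014,0]]]'

```text
time: 46.5
ee_pos: [0.4206, 0.0151, 0.061]
tcp_rot: [-90.3, -0.0, -92.7]
wrist_force: [-0.8, -0.1, 0.6]
opening: -0.0001
```

Call:
move_arm --deltas '[[[0,0,0.02,0],[0,0,0.04,0],[0,0,0.06,0],[0,0,0.08,0],[0,0,0.095,0]]]'

```text
time: 47.0
ee_pos: [0.518, 0.0105, 0.0647]
tcp_rot: [-90.0, 0.0, -92.7]
wrist_force: [-5.3, -0.1, -4.1]
opening: 0.0001
```

Call:
move_arm --deltas '[[[0,0,0.006,0],[0,0,0.012,0],[0,0,0.017,0],[0,0,0.02,0],[0,0,0.02,0]]]'

```text
time: 47.5
ee_pos: [0.5324, 0.0096, 0.0629]
tcp_rot: [-90.6, -0.0, -92.7]
wrist_force: [-23.1, 0.9, 2.4]
opening: -0.0
```

Run:
```python
from h import *
s=camera("scene"); st(); print(toD(get_obs()["ee_pos"]))
cv2.imwrite("pics/c5.png",cv2.resize(s["color"][130:260,230:400],(784,600)))
```

```text
t 47.5 [0.5324 0.0096 0.063 ] [-90.5  -0.  -92.7] F [-23.1   1.3   2.1] op 0.0001
[ 0.01630104 -0.14554383]
```

View pics/c5.png

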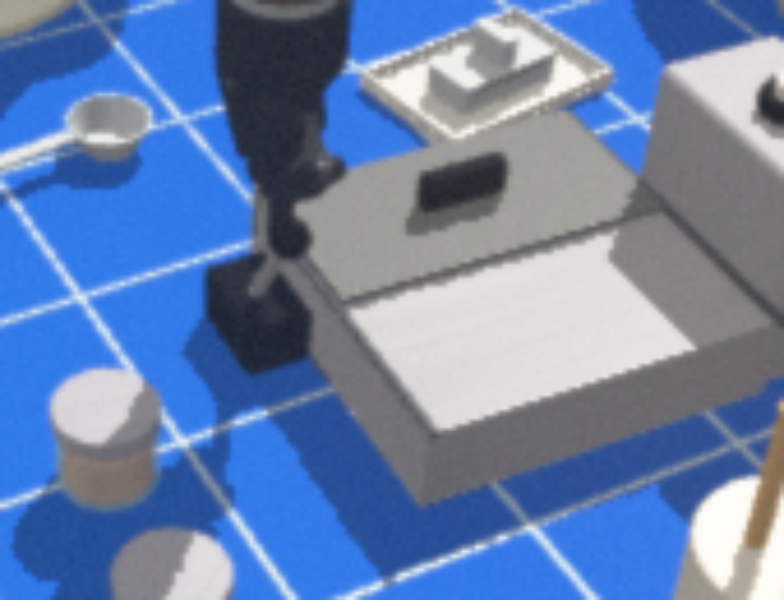

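The image shows the cover shut and the knob (290,235) leaning away, pressed at its stop (23 N). Return, then the second stroke.

Call:
move_arm --deltas '[[[0,0,-0.025,0],[0,0,-0.05,0],[0,0,-0.075,0],[0,0,-0.1,0],[0,0,-0.115,0]]]'

```text
time: 48.05
ee_pos: [0.4214, 0.015, 0.0648]
tcp_rot: [-89.9, 0.0, -92.7]
wrist_force: [0.9, 0.6, 0.3]
opening: -0.0001
```

Call:
move_arm --deltas '[[[0,0,0,0],[0,0,0,0],[0,0,0,0],[0,0,0,0],[0,0,0,0]]]'

```text
time: 48.55
ee_pos: [0.4226, 0.0147, 0.0634]
tcp_rot: [-90.0, -0.0, -92.8]
wrist_force: [-0.4, 0.1, 0.3]
opening: 0.0001
```

Run:
```python
from h import *
s=camera("scene"); st(); print(toD(get_obs()["ee_pos"]))
P=pts(s); m=(P[...,0]>.455)&(P[...,0]<.6)&(P[...,1]>-.04)&(P[...,1]<.04)&(P[...,2]>.08)&(P[...,2]<.14); q=P[m]; print("knob",len(q),q.mean(0).round(4),toD(q.mean(0)).round(4))
```

```text
t 48.6 [0.4225 0.0147 0.0633] [-90.   -0.  -92.8] F [0.1 0.1 0.1] op -0.0003
[-0.09376331 -0.14521928]
knob 98 [0.4806 0.0077 0.1115] [-0.0354 -0.1497]
```

Lever is back at rest. Second stroke, then retreat.

Call:
move_arm --deltas '[[[0,0,0.02,0],[0,0,0.04,0],[0,0,0.06,0],[0,0,0.08,0],[0,0,0.095,0]]]'

```text
time: 49.1
ee_pos: [0.5172, 0.0101, 0.0627]
tcp_rot: [-90.2, -0.0, -92.8]
wrist_force: [-6.3, -0.1, -3.8]
opening: 0.0
```

Call:
move_arm --deltas '[[[0,0,0.006,0],[0,0,0.012,0],[0,0,0.017,0],[0,0,0.02,0],[0,0,0.02,0]]]'

```text
time: 49.6
ee_pos: [0.5322, 0.0093, 0.0617]
tcp_rot: [-90.6, -0.0, -92.8]
wrist_force: [-20.5, 1.1, 2.0]
opening: -0.0003
```

Call:
move_arm --deltas '[[[0,0,0,0],[0,0,0,0],[0,0,0,0],[0,0,0,0],[0,0,0,0]]]'

```text
time: 50.1
ee_pos: [0.5322, 0.0094, 0.0618]
tcp_rot: [-90.6, -0.0, -92.8]
wrist_force: [-20.5, 1.2, 0.7]
opening: 0.0002
```

Call:
move_arm --deltas '[[[0,0,-0.025,0],[0,0,-0.05,0],[0,0,-0.075,0],[0,0,-0.1,0],[0,0,-0.12,0]]]'

```text
time: 50.6
ee_pos: [0.4162, 0.015, 0.0636]
tcp_rot: [-90.0, -0.0, -92.8]
wrist_force: [0.1, 0.3, 0.1]
opening: 0.0001
```

Call:
move_arm --deltas '[[[0,-0.03,0,0],[0,-0.07,-0.02,0],[0.03,-0.1,-0.05,0],[0.07,-0.1,-0.07,0],[0.1,-0.1,-0.07,0]]]'

```text
time: 51.1
ee_pos: [0.3414, -0.0826, 0.1654]
tcp_rot: [-89.8, -0.1, -92.7]
wrist_force: [1.5, 0.1, -0.2]
opening: 0.0001
```

Run:
```python
from h import *
s=camera("scene");c=camera("top"); st()
for k in (c,s):
    P=pts(k); m=(P[...,0]>.43)&(P[...,0]<.6)&(P[...,1]>-.04)&(P[...,1]<.04)&(P[...,2]>.106)&(P[...,2]<.14); q=P[m]; print("knob",len(q),toD(q.mean(0)).round(4))
    d=(P[...,0]>.5)&(P[...,0]<.56)&(P[...,1]>.11)&(P[...,1]<.2)&(P[...,2]>.082)&(P[...,2]<.1); q=P[d]; print("grip",len(q),rect(q[:,:2]),toD(q.mean(0)).round(4))
    m=(abs(P[...,0]-.344)<.06)&(abs(P[...,1]-.3)<.08)&(P[...,2]>.018); q=P[m]; print("tray",np.percentile(q[:,2],[40,60,97]).round(3))
i=cv2.resize(s["color"][60:300,60:400],(425,300));j=cv2.resize(c["color"][110:290,95:350],(375,300))
cv2.imwrite("pics/c6.png",np.hstack([i,j]))
```

```text
t 51.2 [ 0.3423 -0.084   0.1642] [-89.9  -0.1 -93. ] F [0.1 0.6 0.5] op -0.0002
knob 60 [-0.0457 -0.1468]
grip 96 (0.5219, 0.1549, 59, 16, 87.3) [-0.0019 -0.0014]
tray [0.028 0.03  0.054]
knob 62 [-0.0388 -0.1504]
grip 111 (0.5218, 0.1528, 59, 18, 88.1) [ 0.0021 -0.0045]
tray [0.029 0.031 0.054]
```

View pics/c6.png

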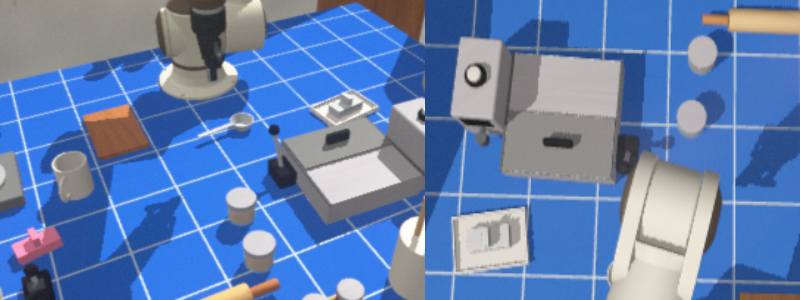

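The image shows the cover shut, the lever at rest, the spent cassette in the tray, both jars standing, and the robot clear of everything. Handing in.

```bash
python3 -c "
from h import *
print(job_done())"
```

```text
the job is handed in; nothing more can be done
None
```

I refilled and primed the dispenser, and handed the job in at about 51 s. No verdict is reported, so this rests on my own checks.

**What I did:** I slid the cover to its back stop, moved the spent cassette to the tray and laid all four fresh cassettes in the bay. Then I shut the cover to its stop and gave the lever two full strokes, with 20–23 N at the stop each time. The pink and black look-alikes were left alone.

**Last checks:**
- **Fresh cassettes:** all four lay flat in the bay before the cover shut, within 3 mm of its centre line in x and at y of about −86, −39, 9 and 60 mm. I did not see them again once the cover was shut.
- **Spent cassette:** flat in the tray.
- **Cover and lever:** the cover is shut to within about 2 mm, and the lever is back at rest.
- **Surroundings:** both jars are standing and the robot is clear of everything.

**What disagreed or went wrong:**
- **Tool height:** the reported TCP sat about 37 mm below the real fingertips. My first grip on the cover bar closed on air above it, and I corrected the height from then on.
- **Knocked cassette:** the last fresh cassette was knocked about 45 mm aside before I reached it, and I found it again by camera.
- **Last placing:** setting down the last cassette gave a brief 19 N contact. It still measured flat afterwards.

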